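Change over the drying board in the cardboard workshop

ROBOT

A 6-joint arm with a two-finger parallel gripper is mounted at the origin on the work surface. World frame = base frame: x ahead of the robot, y to its left, z up, the work surface at z = 0. Lengths are in m, angles in rad, forces in N, time in s.
With the tool pointing down it reaches from about 0.3 to 0.75 m from the base axis. Payload 8.5 kg.
Tool frame: the origin (TCP) lies at the very end of the fingers, on their centre line; the grasp point (between the pads) lies 19 mm behind it (ctrl.hold_point_z is the distance from the TCP to the grasp point, in m); z points along the fingers, y is the line along which they close (so a half turn about z gives the same grasp; the last joint's range is limited). The gripper opens to 88 mm and grips with 3 to 60 N. Pads are 18 mm wide; open, the fingers measure 123 mm over their backs; the gripper's body (75 mm by 187 mm) begins 45 mm behind the grasp point.
Start: joints at [1.043, 0.381, 1.297, -0, 1.464, -0.215], TCP at [0.169, 0.523, 0.239] pointing down, gripper open.
Joint ranges: [-3.11, 3.11], [-0.89, 2.33], [0.22, 2.48], [-1.42, 4.56], [0.17, 2.85], [-2.88, 2.88]. Speed limits (rad/s): [2.39, 2.39, 3.14, 3.14, 3.14, 3.14].

INTERFACE

Orientations are given as a unit quaternion [w, x, y, z].
In Python, from cell import ctrl gives the robot as it stands.
- The arm moves only by the shell command python3 -m jog 'ROWS' [OPENING] [FORCE]. ROWS is JSON, a list of rows, each an object of numbers: "dx", "dy", "dz": the shift along the tool's x, y, z in m; "wx", "wy", "wz": the turn, a rotation vector about the tool's x, y, z in rad. In form: [{"dx": .., "dy": .., "dz": .., "wx": .., "wy": .., "wz": ..}, ...]. A call has 1 to 20 rows; each row shifts and turns the commanded pose from where the row before left it, along the tool's axes as they then stand; what a row does not reach is not made up. A row lasts 1/12 s, in which the tool goes at most 41.7 mm and 7.16 degrees, less where a joint would pass 70% of its speed; a pose out of reach is approached as far as the arm can. A call is refused whole if a number of a shift passes 0.0417 or a number of a turn 0.125, either way. A call with a gripper value outside its range is refused whole. OPENING is the closure, from 0 (fully open) to 1 (shut), set as the call begins (- or left out, the last holds). The fingers move at their own pace and stop on an object; FORCE is the grip in N (left out, the last holds). Time passes only in rows, so rows that do not move let the fingers close. It gives the time, the measured TCP pose, the force, the opening and the grip force at its end, in the units of the state.
- ctrl.get_state(): the state, without advancing time (a new reading comes with each control period).
- ctrl.camera(name): name is "scene" or "top" or "wrist"; returns (picture, depth): 384x512x3 uint8, red, green, blue; 384x512 float32, m along the optical axis (not along the pixel's ray), 0 where there is no reading.
- ctrl.calibration(name): a dict with "fx", "fy", "cx", "cy" (pixels), "rvec" (rotation vector, rad) and "tvec" (3), from world to camera coordinates, as OpenCV has them. Camera axes: x right, y down, z forward; pixel columns grow to the right and rows downward; lengths in m; the calibration is good to about 2 mm. A picture is of the moment at which its call begins: read the wrist's pose just before it. calibration takes no time and is no camera call; for the wrist camera it gives the pose at the moment of the call.
- ctrl.sign_off(): hands the job in; it is judged then, once.
Trained networks look in the newest picture that a camera, given by its name, has taken for a name from the list of things; names that differ only in an ending like _2 or _b are one class to them, and where a whole thing is asked for, a point or a joint stands for the part that bears it (a point fixed in the world has none). Each returns a list of dicts, best first, with "conf" (0 to 1); they miss things now and then, are a little off and sometimes report something else, mostly with a low value. They report only what shows in the picture. A call takes as long as a camera call. They do not tell look-alikes from the thing itself.
- ctrl.find_in(camera, target): "xy" ([column, row] in pixels, amid what is visible of it).
- ctrl.masks_of(camera, target): "region" (384x512 bool, what is visible of it) and "xy" ([column, row] in pixels, amid what is visible of it).
The state is a dict: "time_s": time; "joint_positions": joint angles; "dq": joint speeds; "effort": joint torques, N m; "tool_pos": TCP position; "ee_rot": TCP orientation; "ft_force": force on the tool from outside, world axes, zero at the start; "ft_torque": the same for the moment, N m; "opening": opening from 0.0 (shut) to 1.0 (fully open); "grasp_force": force on a finger pad.
Only numpy, scipy, OpenCV 4.12 (cv2) and the standard library are available. Lean on these libraries where they do the work, as an engineer would, in place of code of your own. Each camera call takes 0.05 s, during which the arm holds its last target. There are 200 camera calls.

TASK

Take all the dry card panels (the shorter, wider ones) off the sloping drying board and stand each one upright, lower edge down, in a slot of its own in the four-slot wooden rack, fully home on the slot floor. Only when the drying board is empty, take every freshly glued panel (the taller, narrower ones) out of the grey tray and lean it on the drying board, foot inside the ledge and back flat against the slope, side by side without touching one another. Leave the glue pot, tape roll and brush where they are.

Things in the scene. Friction and masses are not known exactly. Their poses are not given: they have to be found in the camera images.
- face: Sloping face and ledge of the drying board, plywood, 300 mm wide, fixed. Origin: inner corner of face and ledge, mid-width, 20 mm above the table. x out of the face (away from the robot, 20 degrees upward), y along the ledge, z up the face. Face 82 mm high, leaning back 20 degrees; ledge top at z=0, square to the face; lip at x=20 to 26 mm, 12 mm high: panels stand in a 20 mm wide channel.
- stand: Flat base of the drying board, 150 x 300 x 8 mm, fixed; origin on the table straight below the face's origin; it reaches 105 mm towards the robot, behind the face. At the start dry panels lean on the face at about y = -100, 0, +100 mm, their tops rising free above it.
- rack: Wooden rack, the longer slotted block, 240 x 116 x 75 mm, 1.2 kg, loose (may be knocked aside). Origin: centre of its underside, z up. Side cheeks 75 mm high, 104 mm apart (inside); between them four slots along y, centred at x = -82.5, -27.5, 27.5, 82.5 mm, 16 mm wide, 35 mm deep, floor 8 mm above the origin. Empty at the start, left or right of the drying board.
- tray: Grey plastic tray, the shorter slotted block, 200 x 84 x 75 mm, 1.2 kg, loose (may be knocked aside). Origin: centre of its underside, z up. Side cheeks 75 mm high, 72 mm apart; between them three slots along y, centred at x = -60, 0, 60 mm, 16 mm wide, 35 mm deep, floor 8 mm above the origin. Fresh panels stand in it at the start. On the other side of the drying board from the rack.
- dry1: A dry panel: plain white-lined card, 88 mm wide, 120 mm high, 10 mm thick, about 75 g. Origin: centre of its lower edge; x through the thickness, y along the width, z up the panel. Starts leaning on the drying board. One of two or three.
- dry2: A dry panel: plain white-lined card, 88 mm wide, 120 mm high, 10 mm thick, about 75 g. Origin: centre of its lower edge; x through the thickness, y along the width, z up the panel. Starts leaning on the drying board. One of two or three.
- dry3: A dry panel: plain white-lined card, 88 mm wide, 120 mm high, 10 mm thick, about 75 g. Origin: centre of its lower edge; x through the thickness, y along the width, z up the panel. Starts leaning on the drying board. One of two or three.
- fresh1: A freshly glued panel: plain white-lined card, 60 mm wide, 140 mm high, 10 mm thick, about 60 g. Origin: centre of its lower edge; x through the thickness, y along the width, z up the panel. Starts upright in a slot of the grey tray. One of two or three.
- fresh2: A freshly glued panel: plain white-lined card, 60 mm wide, 140 mm high, 10 mm thick, about 60 g. Origin: centre of its lower edge; x through the thickness, y along the width, z up the panel. Starts upright in a slot of the grey tray. One of two or three.
- fresh3: A freshly glued panel: plain white-lined card, 60 mm wide, 140 mm high, 10 mm thick, about 60 g. Origin: centre of its lower edge; x through the thickness, y along the width, z up the panel. Starts upright in a slot of the grey tray. One of two or three.
- gluepot: Glue jar, 72 mm across, 85 mm high, a bystander beyond the drying board; origin at the centre of its underside.
- tape: Roll of clear tape lying flat, 100 mm across, 25 mm high, a bystander beyond the drying board; origin at the centre of its underside.
- brush: Glue brush lying on the table beyond the drying board, a bystander; origin near its middle.
There are look-alikes about, which are no part of the job. Leave any yellow look-alike of the dry3 alone.

How it is judged:
On the way, in this order (a step that is already met when the one before it is completed fails the run):
1. every dry panel stands in a slot of the wooden rack, let go (z of dry1 in the frame of rack between 0.003 and 0.014 m and y of dry1 in the frame of rack between -0.025 and 0.025 m and x of dry1 in the frame of rack between -0.11 and 0.11 m and angle between each of dry1, dry2, dry3's own z axis and vertical below 0.25 rad and linear speed of each of dry1, dry2, dry3 below 0.03 m/s and contact force between each of dry1, dry2, dry3 and the fingers below 0.1 N and z of dry2 in the frame of rack between 0.003 and 0.014 m and y of dry2 in the frame of rack between -0.025 and 0.025 m and x of dry2 in the frame of rack between -0.11 and 0.11 m and z of dry3 in the frame of rack between 0.003 and 0.014 m and y of dry3 in the frame of rack between -0.025 and 0.025 m and x of dry3 in the frame of rack between -0.11 and 0.11 m), for 0.2 s.
2. every fresh panel leans on the drying board, let go (z of fresh1 in the frame of face between -0.004 and 0.007 m and x of fresh1 in the frame of face between 0.002 and 0.017 m and y of fresh1 in the frame of face between -0.125 and 0.125 m and angle between the x axis of each of fresh1, fresh2, fresh3 and the x axis of face, either way round below 0.15 rad and angle between the z axis of each of fresh1, fresh2, fresh3 and the z axis of face, either way round below 0.15 rad and linear speed of each of fresh1, fresh2, fresh3 below 0.03 m/s and contact force between each of fresh1, fresh2, fresh3 and the fingers below 0.1 N and z of fresh2 in the frame of face between -0.004 and 0.007 m and x of fresh2 in the frame of face between 0.002 and 0.017 m and y of fresh2 in the frame of face between -0.125 and 0.125 m and z of fresh3 in the frame of face between -0.004 and 0.007 m and x of fresh3 in the frame of face between 0.002 and 0.017 m and y of fresh3 in the frame of face between -0.125 and 0.125 m), for 0.2 s.
At the end, for the whole second after the job is handed in: Dry panels upright (0.25 rad) in rack slots, foot 3-14 mm above its underside, between its cheeks (25 mm from mid-rack). Fresh panels: foot 2-17 mm off the face, on the ledge (-4 to 7 mm), within 125 mm of mid-board, within 0.15 rad of the slope, not touching. All at rest (all of step 1 and all of step 2 and contact force between fresh1 and fresh2 below 0.05 N and contact force between each of fresh1, fresh2 and fresh3 below 0.05 N).
It fails at once if a fresh panel touches the drying board while a dry one is still on it (contact force between any of fresh1, fresh2, fresh3 and face above 0.1 N and contact force between any of dry1, dry2, dry3 and face above 0.1 N).
It fails at once if the glue pot is displaced by more than 30 mm (distance of gluepot from where it was at the start of the episode above 0.03 m).
It fails at once if the tape roll is displaced by more than 30 mm (distance of tape from where it was at the start of the episode above 0.03 m).
It fails at once if the brush is displaced by more than 30 mm (distance of brush from where it was at the start of the episode above 0.03 m).
Of dry1, dry2, dry3 only 2 to 3 are there at a start; the rules pass over those that are not, and their reading is None.
Of fresh1, fresh2, fresh3 only 2 to 3 are there at a start; the rules pass over those that are not, and their reading is None.
At some moment in a run one of rack, tray may be knocked a few centimetres aside while the robot is not near it.
It also fails if it takes over 210 s, if anything falls off the work surface, if the arm or the gripper's body presses on something with over 40 N, if the wrist force passes 120 N, or if a joint passes its speed limit or range.

## Working session

There is one attempt and no reset: what is moved stays moved. The work goes in short steps, Python scripts to look and compute and a shell command to move; the robot and the scene stay as the last step left them, time stands still between calls to the robot, and variables do not carry over. Pictures are saved under pics/ and viewed, at most 14 in all, crops included, and the job is handed in when it is done.

```bash
ls; mkdir -p pics; cat > h.py <<'E'
import numpy as np, cv2
from cell import ctrl
from scipy.spatial.transform import Rotation as R
def cloud(cam):
    pic,d=ctrl.camera(cam); c=ctrl.calibration(cam)
    v,u=np.mgrid[:d.shape[0],:d.shape[1]]
    P=np.stack([(u-c['cx'])/c['fx']*d,(v-c['cy'])/c['fy']*d,d],-1)
    Rm=cv2.Rodrigues(np.array(c['rvec'],float))[0]
    W=(P-np.array(c['tvec']).ravel())@Rm
    W[d==0]=np.nan
    return pic,W
E
python3 - <<'E'
from h import *
print(ctrl.get_state())
for cam in('scene','top'):
    pic,W=cloud(cam); cv2.imwrite(f'pics/{cam}0.png',pic[:,:,::-1]); np.save(f'{cam}W.npy',W)
    for t in('face','rack','tray','dry1','fresh1','gluepot','tape','brush'):
        for m in ctrl.masks_of(cam,t):
            w=W[m['region']]; print(cam,t,round(m['conf'],2),np.round(m['xy']),m['region'].sum(),np.round(np.nanmedian(w,0),3),np.round(np.nanmin(w,0),3),np.round(np.nanmax(w,0),3))
E
```

```text
pics
{'time_s': 0.0, 'joint_positions': array([ 1.04267034e+00,  3.81173879e-01,  1.29825009e+00,  1.42658864e-05,
        1.46356323e+00, -2.15294807e-01]), 'dq': array([-4.71975921e-04,  1.87136016e-03,  1.58420778e-04, -3.56311921e-04,
        8.75194764e-05,  3.22314548e-05]), 'effort': array([ 1.86368889e-04, -4.37942183e+01, -2.24548942e+01,  7.13451253e-02,
        3.54156538e-02, -1.41928963e-04]), 'tool_pos': array([0.16912055, 0.52306765, 0.23815324]), 'ee_rot': array([-2.59862088e-04,  1.55779285e-01,  9.87791642e-01, -6.47075523e-04]), 'ft_force': array([ 0.40966302, -0.12401899,  0.16999805]), 'ft_torque': array([ 0.02394379,  0.04143389, -0.04781722]), 'grasp_force': 0.0, 'opening': 1.000260419476388}
scene face 0.8 [234. 226.] 887 [0.627 0.011 0.033] [ 0.58  -0.137  0.005] [0.658 0.158 0.1  ]
scene rack 0.88 [344. 225.] 3033 [0.477 0.32  0.042] [ 0.292  0.245 -0.005] [0.592 0.399 0.081]
scene tray 0.96 [166. 170.] 1294 [ 0.522 -0.283  0.043] [ 0.348 -0.407 -0.007] [ 0.614 -0.254  0.147]
scene dry1 0.92 [235. 208.] 889 [0.598 0.008 0.088] [ 0.57  -0.038  0.025] [0.624 0
[... 1747 characters left out ...]
0.637 -0.05   0.139]
top fresh1 0.5 [378. 220.] 116 [ 0.443 -0.309  0.144] [ 0.436 -0.35   0.002] [ 0.452 -0.289  0.153]
top fresh1 0.49 [374. 177.] 227 [ 0.561 -0.306  0.109] [ 0.553 -0.381 -0.005] [ 0.598 -0.274  0.156]
top gluepot 0.66 [204. 130.] 506 [0.723 0.214 0.081] [ 0.696  0.181 -0.004] [0.788 0.25  0.092]
top tape 0.95 [269. 134.] 384 [ 0.732 -0.017  0.022] [ 0.686 -0.066 -0.006] [0.789 0.031 0.034]
top tape 0.7 [167. 212.] 3297 [0.46  0.325 0.041] [ 0.335  0.245 -0.006] [0.595 0.401 0.082]
top brush 0.58 [336. 132.] 547 [ 0.718 -0.209  0.017] [ 0.645 -0.269  0.004] [ 0.833 -0.163  0.03 ]
top brush 0.23 [267. 163.] 541 [0.625 0.015 0.029] [ 0.572 -0.139  0.015] [0.651 0.156 0.098]
```

```bash
python3 - <<'E'
import cv2,numpy as np
a=cv2.imread('pics/top0.png')[90:320,100:430];b=cv2.imread('pics/scene0.png')[90:320,100:430]
cv2.imwrite('pics/both0.png',cv2.resize(np.vstack([a,b]),None,fx=1.3,fy=1.3))
E
```

```text
(no output)
```

View pics/both0.png

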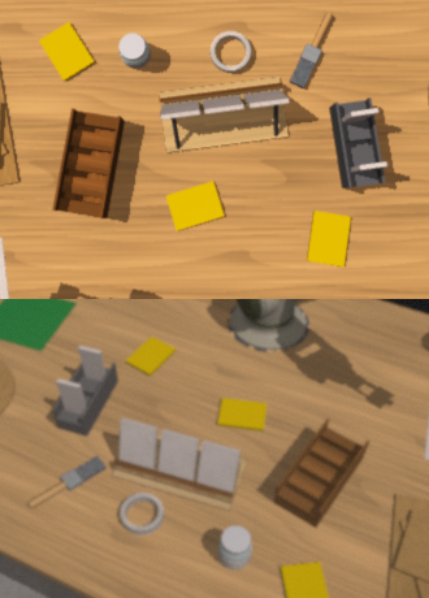

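```bash
cat >> h.py <<'E'
from scipy.optimize import minimize
def plane(P):
    c=np.median(P,0); 
    for k in range(6):
        n=np.linalg.svd(P-c,full_matrices=False)[2][2]; r=(P-c)@n
        P=P[abs(r)<max(.002,2*np.median(abs(r)))]; c=P.mean(0)
    return c,n,len(P),r.std()
def block(W,reg,L,Wd,lo=.066,hi=.084):
    """pose of slotted block (top rim outline): centre, yaw of long axis; best box fit"""
    P=W[reg]; P=P[np.isfinite(P[:,0])&(P[:,2]>lo)&(P[:,2]<hi)][:,:2]
    (c,s,a)=cv2.minAreaRect((P*1000).astype(np.float32))
    best=None
    for a0 in np.deg2rad([a,a+90]):
        f=lambda p: np.minimum(np.hypot(1,0)*.02,edge(P,p,L,Wd)).mean()
        r=minimize(f,[c[0]/1000,c[1]/1000,a0],method='Nelder-Mead',options=dict(initial_simplex=np.array([[c[0]/1000,c[1]/1000,a0]]*4)+np.vstack([np.zeros(3),np.diag([.01,.01,.1])]),xatol=1e-5,fatol=1e-7,maxiter=2000))
        if best is None or r.fun<best.fun: best=r
    p=best.x; p[2]=(p[2]+np.pi/2)%np.pi-np.pi/2
    return p,best.fun,len(P),np.array(s)
def edge(P,p,L,Wd):
    c,s=np.cos(p[2]),np.sin(p[2]); d=P-p[:2]
    x=d@[c,s]; y=d@[-s,c]
    # inside penalty 0 within cheeks: rim = two cheek strips; outside penalised strongly
    t=.006
    ch=abs(abs(y)-(Wd/2-t/2))
    out=np.maximum(0,ch-t/2)+np.maximum(0,abs(x)-L/2)
    return out
E
python3 - <<'E'
from h import *
for cam in('scene','top'):
    pic,W=cloud(cam)
    for t,L,w in(('rack',.24,.116),('tray',.2,.084)):
        m=ctrl.masks_of(cam,t)[0]; p=block(W,m['region'],L,w); print(cam,t,np.round(p[0],4),p[1:])
        P=W[m['region']]; P=P[np.isfinite(P[:,0])]; print(np.histogram(P[:,2],bins=np.arange(0,.1,.005))[0])
    for t in('dry1','fresh1'):
        for m in ctrl.masks_of(cam,t):
            P=W[m['region']]; P=P[np.isfinite(P[:,0])]; 
            if np.median(P[:,2])<.05: continue
            P=P[(P[:,2]>(.04 if t=='dry1' else .085))]
            c,n,k,s=plane(P); n=n*np.sign(n[0])
            print(cam,t,'c',np.round(c,4),'n',np.round(n,3),'yaw',np.round(np.arctan2(n[1],n[0]),3),'tilt',np.round(np.rad2deg(np.arcsin(n[2])),1),k,round(s,4),'pct',np.round(np.percentile(P,[2,98],axis=0),3).tolist())
E
```

```text
scene rack [ 0.4625  0.3221 -0.1671] (np.float64(3.507350795712382e-05), 319, array([117.46992493, 241.43435669]))
[  69   41   48   94  139  163  183  427 1135  264   41   43   42   57
  168   97    5    0    0]
scene tray [ 0.5146 -0.3088  0.1344] (np.float64(0.0002800487668050912), 207, array([190.28501892,  88.19029236]))
[ 21  44  49  50  53  68  44 111 256 113  51  46  53  57 108  50   2   0
   0]
scene dry1 c [0.5971 0.0087 0.0895] n [0.93  0.119 0.348] yaw 0.128 tilt 20.3 468 0.0011 pct [[0.575, -0.036, 0.042], [0.617, 0.051, 0.136]]
scene dry1 c [0.5855 0.1059 0.088 ] n [0.928 0.123 0.35 ] yaw 0.132 tilt 20.5 488 0.001 pct [[0.561, 0.062, 0.042], [0.605, 0.148, 0.135]]
scene dry1 c [ 0.6094 -0.0921  0.0913] n [0.928 0.116 0.355] yaw 0.125 tilt 20.8 458 0.0011 pct [[0.586, -0.136, 0.043], [0.631, -0.05, 0.137]]
scene fresh1 c [ 0.5698 -0.3028  0.1189] n [0.986 0.164 0.002] yaw 0.165 tilt 0.1 167 0.001 pct [[0.558, -0.332, 0.087], [0.576, -0.274, 0.15]]
scene fresh1 c [ 0.452  -0.3183  0.1199] n [0.991 0.134 0.025] yaw 0.135 tilt 1.4 147 0.0011 pct [[0.441, -0.348, 0.087], [0.
[... 434 characters left out ...]
 [ 0.6059 -0.0922  0.0948] n [0.929 0.117 0.351] yaw 0.125 tilt 20.6 196 0.0007 pct [[0.58, -0.133, 0.043], [0.627, -0.052, 0.138]]
top dry1 c [0.5808 0.1048 0.096 ] n [0.928 0.122 0.352] yaw 0.131 tilt 20.6 201 0.0007 pct [[0.555, 0.062, 0.045], [0.602, 0.146, 0.139]]
top dry1 c [0.5936 0.006  0.0949] n [0.929 0.117 0.35 ] yaw 0.125 tilt 20.5 205 0.0007 pct [[0.568, -0.037, 0.044], [0.614, 0.047, 0.138]]
top fresh1 c [ 0.5589 -0.3035  0.1268] n [ 0.99   0.136 -0.041] yaw 0.136 tilt -2.3 74 0.0012 pct [[0.554, -0.332, 0.089], [0.57, -0.275, 0.152]]
top fresh1 c [ 0.4437 -0.3144  0.1406] n [ 0.994  0.106 -0.036] yaw 0.106 tilt -2.1 84 0.0026 pct [[0.437, -0.345, 0.094], [0.451, -0.29, 0.152]]
```

```bash
cat > p.py <<'E'
import sys
from h import *
# args: yaw tilt then waypoints x y z ... ; prints turn (tool axes) and then successive shifts in tool axes after the turn
def Rt(yaw,t):
    n=np.array([np.cos(t)*np.cos(yaw),np.cos(t)*np.sin(yaw),np.sin(t)]); u=np.array([-np.sin(t)*np.cos(yaw),-np.sin(t)*np.sin(yaw),np.cos(t)])
    return np.c_[np.cross(n,-u),n,-u]
def plan(yaw,t,pts):
    s=ctrl.get_state(); q=s['ee_rot']; R0=R.from_quat(np.roll(q,-1)); T=Rt(yaw,t)
    w=(R0.inv()*R.from_matrix(T)).as_rotvec(); k=int(np.ceil(abs(w).max()/.12))
    print('t',round(s['time_s'],1),'turn',np.round(w,4),'rows',k,'each',np.round(w/max(k,1),4))
    p=np.array(s['tool_pos'])
    for x in np.reshape(pts,(-1,3)):
        d=T.T@(x-p); k=int(np.ceil(np.linalg.norm(d)/.04)); print('to',np.round(x,4),'d',np.round(d,4),'rows',k,'each',np.round(d/max(k,1),4)); p=x
if __name__=='__main__':
    a=list(map(float,sys.argv[1:])); plan(a[0],a[1],a[2:])
E
python3 - <<'E'
from p import *
yaw,t=.127,np.deg2rad(20.3); M=Rt(yaw,t); n=M[:,1];u=-M[:,2]
for c in([.5963,.0082,.0895],[.5847,.1055,.088],[.6086,-.0921,.0913]):
    c=np.array(c)-.005*n; g=c+u*(.093-(c[2]-.0217)/u[2]); print(np.round(g,4),np.round(g+.1*u,4))
    if c[1]>.05: plan(yaw,t,[g+.1*u,g])
E
```

```text
[0.5839 0.0066 0.1089] [0.5495 0.0022 0.2027]
[0.5717 0.1038 0.1089] [0.5373 0.0995 0.2027]
t 1.4 turn [-0.3155 -0.2003  1.1186] rows 10 each [-0.0316 -0.02    0.1119]
to [0.5373 0.0995 0.2027] d [-0.4671  0.2796  0.1418] rows 15 each [-0.0311  0.0186  0.0095]
to [0.5717 0.1038 0.1089] d [-0.   0.   0.1] rows 3 each [-0.      0.      0.0333]
[ 0.5968 -0.0936  0.1089] [ 0.5624 -0.098   0.2027]
```

```bash
python3 -m jog '[{"wx":-0.0316,"wy":-0.02,"wz":0.1119},{"wx":-0.0316,"wy":-0.02,"wz":0.1119},{"wx":-0.0316,"wy":-0.02,"wz":0.1119},{"wx":-0.0316,"wy":-0.02,"wz":0.1119},{"wx":-0.0316,"wy":-0.02,"wz":0.1119},{"wx":-0.0316,"wy":-0.02,"wz":0.1119},{"wx":-0.0316,"wy":-0.02,"wz":0.1119},{"wx":-0.0316,"wy":-0.02,"wz":0.1119},{"wx":-0.0316,"wy":-0.02,"wz":0.1119},{"wx":-0.0316,"wy":-0.02,"wz":0.1119}]' 0.5
python3 -m jog '[{"dx":-0.0311,"dy":0.0186,"dz":0.0095},{"dx":-0.0311,"dy":0.0186,"dz":0.0095},{"dx":-0.0311,"dy":0.0186,"dz":0.0095},{"dx":-0.0311,"dy":0.0186,"dz":0.0095},{"dx":-0.0311,"dy":0.0186,"dz":0.0095},{"dx":-0.0311,"dy":0.0186,"dz":0.0095},{"dx":-0.0311,"dy":0.0186,"dz":0.0095},{"dx":-0.0311,"dy":0.0186,"dz":0.0095},{"dx":-0.0311,"dy":0.0186,"dz":0.0095},{"dx":-0.0311,"dy":0.0186,"dz":0.0095},{"dx":-0.0311,"dy":0.0186,"dz":0.0095},{"dx":-0.0311,"dy":0.0186,"dz":0.0095},{"dx":-0.0311,"dy":0.0186,"dz":0.0095},{"dx":-0.0311,"dy":0.0186,"dz":0.0095},{"dx":-0.0311,"dy":0.0186,"dz":0.0095},{},{},{}]'
python3 p.py .127 .354 .5373 .0995 .2027 .5717 .1038 .1089
```

```text
t 1.4 turn [-0.3153 -0.2001  1.1187] rows 10 each [-0.0315 -0.02    0.1119]
to [0.5373 0.0995 0.2027] d [-0.467   0.2796  0.1418] rows 15 each [-0.0311  0.0186  0.0095]
to [0.5717 0.1038 0.1089] d [-0.0001  0.      0.1   ] rows 3 each [-0.      0.      0.0333]invalid input
invalid input
```

```bash
python3 -m jog '[{"dx":0,"dy":0,"dz":0,"wx":-0.0316,"wy":-0.02,"wz":0.1119}]' 0.5; python3 -m jog '[{"dx":0.0,"dy":0.0,"dz":0.0,"wx":-0.0316,"wy":-0.02,"wz":0.1119}]' 0.5; python3 -m jog --help | head -20
```

```text
time_s: 1.48
tool_pos: [0.1699, 0.5236, 0.2385]
ee_rot: [0.012, 0.211, 0.977, 0.014]
ft_force: [0.7, 0.6, -0.0]
opening: 0.947
grasp_force: 0.0
time_s: 1.57
tool_pos: [0.1696, 0.5234, 0.2386]
ee_rot: [0.025, 0.268, 0.963, 0.029]
ft_force: [0.1, -1.1, 0.7]
opening: 0.87
grasp_force: 0.0invalid input: not JSON, or not a number
```

```bash
python3 -m jog '[{"dx":0,"dy":0,"dz":0,"wx":-0.0316,"wy":-0.02,"wz":0.1119},{"dx":0,"dy":0,"dz":0,"wx":-0.0316,"wy":-0.02,"wz":0.1119},{"dx":0,"dy":0,"dz":0,"wx":-0.0316,"wy":-0.02,"wz":0.1119},{"dx":0,"dy":0,"dz":0,"wx":-0.0316,"wy":-0.02,"wz":0.1119},{"dx":0,"dy":0,"dz":0,"wx":-0.0316,"wy":-0.02,"wz":0.1119},{"dx":0,"dy":0,"dz":0,"wx":-0.0316,"wy":-0.02,"wz":0.1119},{"dx":0,"dy":0,"dz":0,"wx":-0.0316,"wy":-0.02,"wz":0.1119},{"dx":0,"dy":0,"dz":0,"wx":-0.0316,"wy":-0.02,"wz":0.1119}]'
python3 -m jog '[{"dx":-0.0333,"dy":0.02,"dz":0.0101,"wx":0,"wy":0,"wz":0},{"dx":-0.0333,"dy":0.02,"dz":0.0101,"wx":0,"wy":0,"wz":0},{"dx":-0.0333,"dy":0.02,"dz":0.0101,"wx":0,"wy":0,"wz":0},{"dx":-0.0333,"dy":0.02,"dz":0.0101,"wx":0,"wy":0,"wz":0},{"dx":-0.0333,"dy":0.02,"dz":0.0101,"wx":0,"wy":0,"wz":0},{"dx":-0.0333,"dy":0.02,"dz":0.0101,"wx":0,"wy":0,"wz":0},{"dx":-0.0333,"dy":0.02,"dz":0.0101,"wx":0,"wy":0,"wz":0},{"dx":-0.0333,"dy":0.02,"dz":0.0101,"wx":0,"wy":0,"wz":0},{"dx":-0.0333,"dy":0.02,"dz":0.0101,"wx":0,"wy":0,"wz":0},{"dx":-0.0333,"dy":0.02,"dz":0.0101,"wx":0,"wy":0,"wz":0},{"dx":-0.0333,"dy":0.02,"dz":0.0101,"wx":0,"wy":0,"wz":0},{"dx":-0.0333,"dy":0.02,"dz":0.0101,"wx":0,"wy":0,"wz":0},{"dx":-0.0333,"dy":0.02,"dz":0.0101,"wx":0,"wy":0,"wz":0},{"dx":-0.0333,"dy":0.02,"dz":0.0101,"wx":0,"wy":0,"wz":0},{"dx":0,"dy":0,"dz":0,"wx":0,"wy":0,"wz":0},{"dx":0,"dy":0,"dz":0,"wx":0,"wy":0,"wz":0}]'
python3 p.py .127 .354 .5373 .0995 .2027 .5717 .1038 .1089
```

```text
time_s: 2.23
tool_pos: [0.1691, 0.5232, 0.2389]
ee_rot: [0.117, 0.653, 0.737, 0.133]
ft_force: [0.5, 1.0, -0.4]
opening: 0.503
grasp_force: 0.0
time_s: 3.57
tool_pos: [0.5381, 0.0986, 0.2026]
ee_rot: [0.116, 0.652, 0.738, 0.132]
ft_force: [0.2, 0.5, -0.2]
opening: 0.501
grasp_force: 0.0
t 3.6 turn [-0.0003  0.0006 -0.0035] rows 1 each [-0.0003  0.0006 -0.0035]
to [0.5373 0.0995 0.2027] d [ 0.001  -0.0006 -0.0003] rows 1 each [ 0.001  -0.0006 -0.0003]
to [0.5717 0.1038 0.1089] d [-0.0001  0.      0.1   ] rows 3 each [-0.      0.      0.0333]
```

```bash
python3 -m jog '[{"dx":0.001,"dy":-0.0006,"dz":0.025,"wx":0,"wy":0,"wz":-0.003},{"dx":0,"dy":0,"dz":0.025,"wx":0,"wy":0,"wz":0},{"dx":0,"dy":0,"dz":0.025,"wx":0,"wy":0,"wz":0},{"dx":0,"dy":0,"dz":0.025,"wx":0,"wy":0,"wz":0},{"dx":0,"dy":0,"dz":0,"wx":0,"wy":0,"wz":0},{"dx":0,"dy":0,"dz":0,"wx":0,"wy":0,"wz":0}]' 
python3 -m jog '[{"dx":0,"dy":0,"dz":0,"wx":0,"wy":0,"wz":0},{"dx":0,"dy":0,"dz":0,"wx":0,"wy":0,"wz":0},{"dx":0,"dy":0,"dz":0,"wx":0,"wy":0,"wz":0},{"dx":0,"dy":0,"dz":0,"wx":0,"wy":0,"wz":0},{"dx":0,"dy":0,"dz":0,"wx":0,"wy":0,"wz":0},{"dx":0,"dy":0,"dz":0,"wx":0,"wy":0,"wz":0},{"dx":0,"dy":0,"dz":0,"wx":0,"wy":0,"wz":0},{"dx":0,"dy":0,"dz":0,"wx":0,"wy":0,"wz":0}]' 1 25
```

```text
time_s: 4.07
tool_pos: [0.5702, 0.1066, 0.1088]
ee_rot: [0.116, 0.649, 0.74, 0.132]
ft_force: [0.2, -0.6, -0.4]
opening: 0.497
grasp_force: 0.0
time_s: 4.73
tool_pos: [0.5709, 0.1056, 0.1096]
ee_rot: [0.117, 0.649, 0.74, 0.132]
ft_force: [-3.3, -0.3, 7.1]
opening: 0.109
grasp_force: 25.0
```

```bash
python3 -m jog '[{"dx":0,"dy":0,"dz":-0.01,"wx":0,"wy":0,"wz":0},{"dx":0,"dy":0,"dz":-0.02,"wx":0,"wy":0,"wz":0},{"dx":0,"dy":0,"dz":-0.03,"wx":0,"wy":0,"wz":0},{"dx":0,"dy":0,"dz":-0.03,"wx":0,"wy":0,"wz":0},{"dx":0,"dy":0,"dz":-0.03,"wx":0,"wy":0,"wz":0},{"dx":0,"dy":0,"dz":-0.03,"wx":0,"wy":0,"wz":0},{"dx":0,"dy":0,"dz":0,"wx":0,"wy":0,"wz":0}]'
cat > m.py <<'E'
from h import *
def blk(name):
    L,w=dict(rack=(.24,.116),tray=(.2,.084))[name]; o=[]
    for cam in('scene','top'):
        pic,W=cloud(cam)
        for m in ctrl.masks_of(cam,name)[:1]:
            p=block(W,m['region'],L,w); print(cam,name,np.round(p[0],4),round(p[1],5),p[2],np.round(p[3])); o.append(p[0])
    return np.mean(o,0)
E
python3 - <<'E'
from m import *
from p import plan
p=blk('rack'); print(np.round(p,4)); c,s=np.cos(p[2]),np.sin(p[2])
sl=[np.round([p[0]+c*x,p[1]+s*x],4) for x in(.0825,.0275,-.0275,-.0825)]; print(sl)
plan(p[2],0,[[*sl[0],.26],[*sl[0],.101]])
E
```

```text
time_s: 5.32
tool_pos: [0.5196, 0.0989, 0.2558]
ee_rot: [0.12, 0.649, 0.739, 0.135]
ft_force: [0.2, -0.3, 0.6]
opening: 0.114
grasp_force: 25.0
scene rack [ 0.4665  0.3215 -0.1658] 4e-05 311 [117. 234.]
top rack [ 0.459   0.3215 -0.165 ] 6e-05 399 [118. 239.]
[ 0.4627  0.3215 -0.1654]
[array([0.5441, 0.3079]), array([0.4899, 0.3169]), array([0.4356, 0.326 ]), array([0.3814, 0.3351])]
t 5.5 turn [ 0.3499 -0.0518  0.2918] rows 3 each [ 0.1166 -0.0173  0.0973]
to [0.5441 0.3079 0.26  ] d [ 0.2103 -0.0097 -0.0113] rows 6 each [ 0.035  -0.0016 -0.0019]
to [0.5441 0.3079 0.101 ] d [0.    0.    0.159] rows 4 each [0.     0.     0.0398]
```

```bash
cat > m.py <<'E'
from h import *
def blk(name):
    L,w,sl=dict(rack=(.24,.116,[-.0825,-.0275,.0275,.0825]),tray=(.2,.084,[-.06,0,.06]))[name]; o=[]
    for cam in('scene','top'):
        pic,W=cloud(cam)
        for m in ctrl.masks_of(cam,name)[:1]:
            p,f,k,sz=block(W,m['region'],L,w); P=W[m['region']]; P=P[(P[:,2]>.037)&(P[:,2]<.049)]
            c,s=np.cos(p[2]),np.sin(p[2]); d=P[:,:2]-p[:2]; x=d@[c,s]; y=d@[-s,c]; x=x[abs(y)<w/2-.012]
            D=np.arange(-.02,.02,.0005)
            cost=np.array([(np.maximum(0,.008-abs((x-t)[:,None]-sl).min(1))).sum() for t in D])
            g=cost<=cost.min()+.01; t=D[g].mean()
            print(cam,name,np.round(p,4),k,'long shift',round(t,4),'width',D[g].min(),D[g].max(),round(cost.min(),3),'xs',np.round(np.percentile(x,[0,1,99,100]),3))
            p=p.copy(); p[:2]+=t*np.array([c,s]); print(np.round(p,4)); o.append(p)
    return o
E
python3 -c "
from m import *
blk('rack')"
```

```text
scene rack [ 0.4669  0.3215 -0.165 ] 301 long shift -0.0047 width -0.004999999999999987 -0.004499999999999987 0.118 xs [-0.129 -0.124  0.115  0.117]
[ 0.4622  0.3223 -0.165 ]
top rack [ 0.4593  0.3213 -0.1661] 400 long shift 0.0 width -0.0004999999999999831 0.0005000000000000178 0.002 xs [-0.12  -0.118  0.118  0.12 ]
[ 0.4593  0.3213 -0.1661]
```

```bash
python3 -c "
from h import *
s=ctrl.get_state();T=R.from_quat(np.roll(s['ee_rot'],-1)).as_matrix();p=s['tool_pos']
for cam in('scene','top'):
    pic,W=cloud(cam); Q=(W-p)@T
    m=(abs(Q[...,0])<.04)&(abs(Q[...,1])<.015)&(Q[...,2]>.01)&(Q[...,2]<.09)
    c,n,k,r=plane(Q[m]); print(cam,k,np.round(c,4),np.round(n,3),r)
    m=(abs(Q[...,0])<.07)&(abs(Q[...,1]-c[1])<.006)&(Q[...,2]>.0)&(Q[...,2]<.12); print(np.round(np.percentile(Q[m],[1,99],axis=0),4))
"
```

```text
scene 425 [0.0007 0.0069 0.0499] [-0.     1.     0.009] 0.001054478153109175
[[-0.0454  0.002   0.0016]
 [ 0.042   0.0116  0.0933]]
top 16 [-0.0244  0.0056  0.0565] [ 0.017 -1.    -0.004] 0.00043811402693727633
[[-6.530e-02  1.000e-04  3.700e-03]
 [ 4.120e-02  6.600e-03  1.197e-01]]
```

```bash
python3 -m jog '[{"dx":0,"dy":0,"dz":0,"wx":0.1166,"wy":-0.0173,"wz":0.0973},{"dx":0,"dy":0,"dz":0,"wx":0.1166,"wy":-0.0173,"wz":0.0973},{"dx":0,"dy":0,"dz":0,"wx":0.1166,"wy":-0.0173,"wz":0.0973},{"dx":0.035,"dy":-0.0016,"dz":-0.0019,"wx":0,"wy":0,"wz":0},{"dx":0.035,"dy":-0.0016,"dz":-0.0019,"wx":0,"wy":0,"wz":0},{"dx":0.035,"dy":-0.0016,"dz":-0.0019,"wx":0,"wy":0,"wz":0},{"dx":0.035,"dy":-0.0016,"dz":-0.0019,"wx":0,"wy":0,"wz":0},{"dx":0.035,"dy":-0.0016,"dz":-0.0019,"wx":0,"wy":0,"wz":0},{"dx":0.035,"dy":-0.0016,"dz":-0.0019,"wx":0,"wy":0,"wz":0},{"dx":0,"dy":0,"dz":0,"wx":0,"wy":0,"wz":0},{"dx":0,"dy":0,"dz":0,"wx":0,"wy":0,"wz":0}]'
python3 p.py -.1655 0 .5406 .3079 .160 .5406 .3079 .101
python3 -c "
from m import *
blk('rack')"
```

```text
time_s: 6.73
tool_pos: [0.5324, 0.3101, 0.2613]
ee_rot: [0.022, 0.744, 0.667, 0.024]
ft_force: [0.1, -1.0, -0.4]
opening: 0.11
grasp_force: 25.0
t 6.7 turn [ 0.0651 -0.0091  0.0559] rows 1 each [ 0.0651 -0.0091  0.0559]
to [0.5406 0.3079 0.16  ] d [-0.0008  0.0085  0.1013] rows 3 each [-0.0003  0.0028  0.0338]
to [0.5406 0.3079 0.101 ] d [0.    0.    0.059] rows 2 each [0.     0.     0.0295]
scene rack [ 0.4633  0.3219 -0.1661] 239 long shift -0.0012 width -0.001499999999999984 -0.0009999999999999835 0.076 xs [-0.123 -0.119  0.118  0.121]
[ 0.4621  0.3221 -0.1661]
top rack [ 0.4879  0.3165 -0.1633] 167 long shift 0.0195 width 0.019500000000000035 0.019500000000000035 0.188 xs [-0.092 -0.086  0.091  0.091]
[ 0.5071  0.3134 -0.1633]
```

```bash
python3 -m jog '[{"dx":0,"dy":0,"dz":0,"wx":0.0651,"wy":-0.0091,"wz":0.0559},{"dx":-0.0003,"dy":0.0028,"dz":0.029,"wx":0,"wy":0,"wz":0},{"dx":-0.0003,"dy":0.0028,"dz":0.029,"wx":0,"wy":0,"wz":0},{"dx":-0.0003,"dy":0.0028,"dz":0.029,"wx":0,"wy":0,"wz":0},{"dx":0,"dy":0,"dz":0.029,"wx":0,"wy":0,"wz":0},{"dx":0,"dy":0,"dz":0,"wx":0,"wy":0,"wz":0},{"dx":0,"dy":0,"dz":0,"wx":0,"wy":0,"wz":0},{"dx":0,"dy":0,"dz":0,"wx":0,"wy":0,"wz":0}]'
python3 p.py -.1655 0 .5406 .3079 .101
python3 -c "
from h import *
s=ctrl.get_state();p=s['tool_pos'];c,sn=np.cos(-.1655),np.sin(-.1655)
pic,W=cloud('wrist'); cv2.imwrite('pics/w1.png',pic[:,:,::-1])"
```

```text
time_s: 7.6
tool_pos: [0.5417, 0.3062, 0.1483]
ee_rot: [0.001, 0.764, 0.645, 0.002]
ft_force: [-0.5, 0.6, -1.2]
opening: 0.11
grasp_force: 25.0
t 7.6 turn [ 0.0034 -0.002  -0.0034] rows 1 each [ 0.0034 -0.002  -0.0034]
to [0.5406 0.3079 0.101 ] d [ 0.0015 -0.0014  0.0473] rows 2 each [ 0.0007 -0.0007  0.0236]
```

View pics/w1.png

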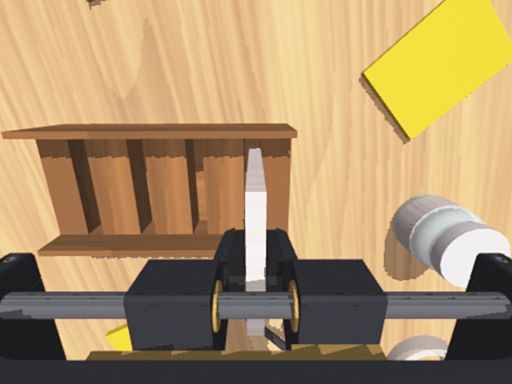

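```bash
python3 -m jog '[{"dx":0.0015,"dy":-0.0014,"dz":0.008,"wx":0.0034,"wy":-0.002,"wz":-0.0034},{"dx":0,"dy":0,"dz":0.008,"wx":0,"wy":0,"wz":0},{"dx":0,"dy":0,"dz":0.008,"wx":0,"wy":0,"wz":0},{"dx":0,"dy":0,"dz":0,"wx":0,"wy":0,"wz":0}]'
python3 -m jog '[{"dx":0,"dy":0,"dz":0.008,"wx":0,"wy":0,"wz":0},{"dx":0,"dy":0,"dz":0.008,"wx":0,"wy":0,"wz":0},{"dx":0,"dy":0,"dz":0.004,"wx":0,"wy":0,"wz":0},{"dx":0,"dy":0,"dz":0,"wx":0,"wy":0,"wz":0},{"dx":0,"dy":0,"dz":0,"wx":0,"wy":0,"wz":0}]'
```

```text
time_s: 7.98
tool_pos: [0.5389, 0.3079, 0.1202]
ee_rot: [-0.001, 0.763, 0.647, -0.003]
ft_force: [-0.1, 0.2, -1.4]
opening: 0.114
grasp_force: 25.0
time_s: 8.4
tool_pos: [0.5396, 0.3081, 0.1019]
ee_rot: [-0.001, 0.763, 0.647, -0.002]
ft_force: [-0.4, 0.7, -0.2]
opening: 0.113
grasp_force: 25.0
```

```bash
python3 -m jog '[{"dx":0,"dy":0,"dz":0,"wx":0,"wy":0,"wz":0},{"dx":0,"dy":0,"dz":0,"wx":0,"wy":0,"wz":0},{"dx":0,"dy":0,"dz":0,"wx":0,"wy":0,"wz":0},{"dx":0,"dy":0,"dz":0,"wx":0,"wy":0,"wz":0},{"dx":0,"dy":0,"dz":-0.02,"wx":0,"wy":0,"wz":0},{"dx":0,"dy":0,"dz":-0.04,"wx":0,"wy":0,"wz":0},{"dx":0,"dy":0,"dz":-0.04,"wx":0,"wy":0,"wz":0},{"dx":0,"dy":0,"dz":0,"wx":0,"wy":0,"wz":0}]' 0.5
cat > pk.py <<'E'
import sys
from m import *
from p import plan
sc,W=cloud('scene')
for m in ctrl.masks_of('scene','dry1'):
    P=W[m['region']]; P=P[np.isfinite(P[:,0])]
    if np.median(P[:,2])<.04: continue
    P=P[P[:,2]>.05]; c,n,k,r=plane(P); n*=np.sign(n[0]); print('dry',np.round(c,4),'yaw',round(np.arctan2(n[1],n[0]),3),'tilt',np.round(np.rad2deg(np.arcsin(n[2])),1),'zmax',np.round(np.percentile(P[:,2],99),4),'y',np.round(np.percentile(P[:,1],[2,98]),3))
a=list(map(float,sys.argv[1:])); plan(a[0],a[1],a[2:])
E
python3 pk.py .127 .354 .5495 .0022 .2027 .5839 .0066 .1089
```

```text
time_s: 9.07
tool_pos: [0.5422, 0.3091, 0.2103]
ee_rot: [0.002, 0.763, 0.647, 0.005]
ft_force: [-0.2, 0.7, 1.0]
opening: 0.499
grasp_force: 0.0
dry [ 0.6083 -0.0925  0.0952] yaw 0.131 tilt 20.5 zmax 0.1384 y [-0.135 -0.05 ]
dry [0.5946 0.0091 0.0964] yaw 0.134 tilt 20.7 zmax 0.137 y [-0.035  0.05 ]
dry [0.5466 0.305  0.0915] yaw -0.164 tilt 0.5 zmax 0.1309 y [0.265 0.348]
t 9.2 turn [-0.3511  0.0515 -0.2886] rows 3 each [-0.117   0.0172 -0.0962]
to [0.5495 0.0022 0.2027] d [-0.3049 -0.0281 -0.0094] rows 8 each [-0.0381 -0.0035 -0.0012]
to [0.5839 0.0066 0.1089] d [0.  0.  0.1] rows 3 each [0.     0.     0.0333]
```

```bash
python3 -m jog '[{"dx":0,"dy":0,"dz":0,"wx":-0.0878,"wy":0.0129,"wz":-0.0722},{"dx":0,"dy":0,"dz":0,"wx":-0.0878,"wy":0.0129,"wz":-0.0722},{"dx":0,"dy":0,"dz":0,"wx":-0.0878,"wy":0.0129,"wz":-0.0722},{"dx":0,"dy":0,"dz":0,"wx":-0.0878,"wy":0.0129,"wz":-0.0722},{"dx":-0.0381,"dy":-0.0035,"dz":-0.0012,"wx":0,"wy":0,"wz":0},{"dx":-0.0381,"dy":-0.0035,"dz":-0.0012,"wx":0,"wy":0,"wz":0},{"dx":-0.0381,"dy":-0.0035,"dz":-0.0012,"wx":0,"wy":0,"wz":0},{"dx":-0.0381,"dy":-0.0035,"dz":-0.0012,"wx":0,"wy":0,"wz":0},{"dx":-0.0381,"dy":-0.0035,"dz":-0.0012,"wx":0,"wy":0,"wz":0},{"dx":-0.0381,"dy":-0.0035,"dz":-0.0012,"wx":0,"wy":0,"wz":0},{"dx":-0.0381,"dy":-0.0035,"dz":-0.0012,"wx":0,"wy":0,"wz":0},{"dx":-0.0381,"dy":-0.0035,"dz":-0.0012,"wx":0,"wy":0,"wz":0},{"dx":0,"dy":0,"dz":0,"wx":0,"wy":0,"wz":0},{"dx":0,"dy":0,"dz":0,"wx":0,"wy":0,"wz":0}]'
python3 p.py .127 .354 .5839 .0070 .1089
```

```text
time_s: 10.33
tool_pos: [0.5486, 0.0004, 0.2002]
ee_rot: [0.114, 0.652, 0.738, 0.13]
ft_force: [0.5, 0.5, -0.6]
opening: 0.498
grasp_force: 0.0
t 10.3 turn [-0.0059  0.0008 -0.0037] rows 1 each [-0.0059  0.0008 -0.0037]
to [0.5839 0.007  0.1089] d [0.002  0.0019 0.0981] rows 3 each [0.0007 0.0006 0.0327]
```

Descend, grip and lift in one go.

```bash
python3 -m jog '[{"dx":0.002,"dy":0.0019,"dz":0.0245,"wx":-0.0059,"wy":0.0008,"wz":-0.0037},{"dx":0,"dy":0,"dz":0.0245,"wx":0,"wy":0,"wz":0},{"dx":0,"dy":0,"dz":0.0245,"wx":0,"wy":0,"wz":0},{"dx":0,"dy":0,"dz":0.0245,"wx":0,"wy":0,"wz":0},{"dx":0,"dy":0,"dz":0,"wx":0,"wy":0,"wz":0},{"dx":0,"dy":0,"dz":0,"wx":0,"wy":0,"wz":0}]' 
python3 -m jog '[{"dx":0,"dy":0,"dz":0,"wx":0,"wy":0,"wz":0},{"dx":0,"dy":0,"dz":0,"wx":0,"wy":0,"wz":0},{"dx":0,"dy":0,"dz":0,"wx":0,"wy":0,"wz":0},{"dx":0,"dy":0,"dz":0,"wx":0,"wy":0,"wz":0},{"dx":0,"dy":0,"dz":0,"wx":0,"wy":0,"wz":0},{"dx":0,"dy":0,"dz":0,"wx":0,"wy":0,"wz":0},{"dx":0,"dy":0,"dz":0,"wx":0,"wy":0,"wz":0},{"dx":0,"dy":0,"dz":0,"wx":0,"wy":0,"wz":0}]' 1 25
python3 -m jog '[{"dx":0,"dy":0,"dz":-0.01,"wx":0,"wy":0,"wz":0},{"dx":0,"dy":0,"dz":-0.02,"wx":0,"wy":0,"wz":0},{"dx":0,"dy":0,"dz":-0.03,"wx":0,"wy":0,"wz":0},{"dx":0,"dy":0,"dz":-0.03,"wx":0,"wy":0,"wz":0},{"dx":0,"dy":0,"dz":-0.03,"wx":0,"wy":0,"wz":0},{"dx":0,"dy":0,"dz":-0.03,"wx":0,"wy":0,"wz":0},{"dx":0,"dy":0,"dz":-0.03,"wx":0,"wy":0,"wz":0},{"dx":0,"dy":0,"dz":0,"wx":0,"wy":0,"wz":0},{"dx":0,"dy":0,"dz":0,"wx":0,"wy":0,"wz":0}]'
python3 -c "
from m import *
blk('rack')"
python3 p.py -.1655 0 .4864 .3170 .280 .4864 .3170 .145
```

```text
time_s: 10.83
tool_pos: [0.5837, 0.0102, 0.1093]
ee_rot: [0.116, 0.648, 0.741, 0.132]
ft_force: [-0.4, -0.5, -0.2]
opening: 0.503
grasp_force: 0.0
time_s: 11.5
tool_pos: [0.5843, 0.0086, 0.111]
ee_rot: [0.117, 0.649, 0.74, 0.133]
ft_force: [-4.5, -0.6, 4.5]
opening: 0.113
grasp_force: 24.7
time_s: 12.25
tool_pos: [0.522, 0.0005, 0.2807]
ee_rot: [0.119, 0.649, 0.74, 0.134]
ft_force: [0.1, -0.1, -1.7]
opening: 0.113
grasp_force: 24.9
scene rack [ 0.4632  0.322  -0.1654] 316 long shift -0.0012 width -0.001499999999999984 -0.0009999999999999835 0.096 xs [-0.124 -0.121  0.119  0.12 ]
[ 0.4619  0.3222 -0.1654]
top rack [ 0.4588  0.3215 -0.1669] 394 long shift 0.001 width 0.0005000000000000178 0.0015000000000000187 0.002 xs [-0.119 -0.117  0.119  0.121]
[ 0.4598  0.3213 -0.1669]
t 12.4 turn [ 0.3515 -0.0525  0.2933] rows 3 each [ 0.1172 -0.0175  0.0978]
to [0.4864 0.317  0.28  ] d [ 0.306  -0.0871 -0.0023] rows 8 each [ 0.0383 -0.0109 -0.0003]
to [0.4864 0.317  0.145 ] d [0.    0.    0.135] rows 4 each [0.     0.     0.0338]
```

```bash
python3 -m jog '[{"dx":0,"dy":0,"dz":0,"wx":0.0879,"wy":-0.0131,"wz":0.0733},{"dx":0,"dy":0,"dz":0,"wx":0.0879,"wy":-0.0131,"wz":0.0733},{"dx":0,"dy":0,"dz":0,"wx":0.0879,"wy":-0.0131,"wz":0.0733},{"dx":0,"dy":0,"dz":0,"wx":0.0879,"wy":-0.0131,"wz":0.0733},{"dx":0.0383,"dy":-0.0109,"dz":-0.0003,"wx":0,"wy":0,"wz":0},{"dx":0.0383,"dy":-0.0109,"dz":-0.0003,"wx":0,"wy":0,"wz":0},{"dx":0.0383,"dy":-0.0109,"dz":-0.0003,"wx":0,"wy":0,"wz":0},{"dx":0.0383,"dy":-0.0109,"dz":-0.0003,"wx":0,"wy":0,"wz":0},{"dx":0.0383,"dy":-0.0109,"dz":-0.0003,"wx":0,"wy":0,"wz":0},{"dx":0.0383,"dy":-0.0109,"dz":-0.0003,"wx":0,"wy":0,"wz":0},{"dx":0.0383,"dy":-0.0109,"dz":-0.0003,"wx":0,"wy":0,"wz":0},{"dx":0.0383,"dy":-0.0109,"dz":-0.0003,"wx":0,"wy":0,"wz":0},{"dx":0,"dy":0,"dz":0,"wx":0,"wy":0,"wz":0},{"dx":0,"dy":0,"dz":0,"wx":0,"wy":0,"wz":0}]'
python3 p.py -.1655 0 .4864 .3170 .145
python3 -c "
from m import *
blk('rack')"
```

```text
time_s: 13.62
tool_pos: [0.486, 0.319, 0.2795]
ee_rot: [0.001, 0.762, 0.648, -0.001]
ft_force: [0.5, 0.1, -1.2]
opening: 0.11
grasp_force: 25.0
t 13.6 turn [0.0005 0.0017 0.0035] rows 1 each [0.0005 0.0017 0.0035]
to [0.4864 0.317  0.145 ] d [-0.0019  0.0007  0.1345] rows 4 each [-0.0005  0.0002  0.0336]
scene rack [ 0.4687  0.321  -0.1657] 264 long shift -0.007 width -0.007499999999999989 -0.006499999999999988 0.102 xs [-0.127 -0.12   0.113  0.115]
[ 0.4618  0.3221 -0.1657]
top rack [ 0.4642  0.2537 -0.8052] 190 long shift 0.019 width 0.018500000000000034 0.019500000000000035 0.197 xs [-0.107 -0.104  0.036  0.05 ]
[ 0.4774  0.24   -0.8052]
```

```bash
python3 -m jog '[{"dx":-0.0019,"dy":0.0007,"dz":0.0336,"wx":0,"wy":0.0017,"wz":0.0035},{"dx":0,"dy":0,"dz":0.0336,"wx":0,"wy":0,"wz":0},{"dx":0,"dy":0,"dz":0.0336,"wx":0,"wy":0,"wz":0},{"dx":0,"dy":0,"dz":0.03,"wx":0,"wy":0,"wz":0},{"dx":0,"dy":0,"dz":0,"wx":0,"wy":0,"wz":0},{"dx":0,"dy":0,"dz":0,"wx":0,"wy":0,"wz":0},{"dx":0,"dy":0,"dz":0,"wx":0,"wy":0,"wz":0}]'
python3 p.py -.1655 0 .4864 .3170 .125 .4864 .317 .1015
```

```text
time_s: 14.4
tool_pos: [0.4885, 0.3151, 0.1525]
ee_rot: [0.001, 0.765, 0.645, 0.003]
ft_force: [-0.6, -0.0, -0.8]
opening: 0.11
grasp_force: 25.0
t 14.4 turn [ 0.0053 -0.0029 -0.0044] rows 1 each [ 0.0053 -0.0029 -0.0044]
to [0.4864 0.317  0.125 ] d [ 0.0015 -0.0024  0.0275] rows 1 each [ 0.0015 -0.0024  0.0275]
to [0.4864 0.317  0.1015] d [0.     0.     0.0235] rows 1 each [0.     0.     0.0235]
```

```bash
python3 -m jog '[{"dx":0.001,"dy":-0.0016,"dz":0.007,"wx":0.004,"wy":-0.002,"wz":-0.004},{"dx":0,"dy":0,"dz":0.008,"wx":0,"wy":0,"wz":0},{"dx":0,"dy":0,"dz":0.008,"wx":0,"wy":0,"wz":0},{"dx":0,"dy":0,"dz":0,"wx":0,"wy":0,"wz":0}]'
python3 -m jog '[{"dx":0,"dy":0,"dz":0.008,"wx":0,"wy":0,"wz":0},{"dx":0,"dy":0,"dz":0.008,"wx":0,"wy":0,"wz":0},{"dx":0,"dy":0,"dz":0.008,"wx":0,"wy":0,"wz":0},{"dx":0,"dy":0,"dz":0.003,"wx":0,"wy":0,"wz":0},{"dx":0,"dy":0,"dz":0,"wx":0,"wy":0,"wz":0},{"dx":0,"dy":0,"dz":0,"wx":0,"wy":0,"wz":0}]'
```

```text
time_s: 14.73
tool_pos: [0.4853, 0.3163, 0.126]
ee_rot: [-0.001, 0.763, 0.646, -0.002]
ft_force: [0.0, -0.3, -1.4]
opening: 0.107
grasp_force: 25.0
time_s: 15.23
tool_pos: [0.4865, 0.3166, 0.1013]
ee_rot: [0.0, 0.763, 0.646, 0.0]
ft_force: [-0.3, -1.7, 9.4]
opening: 0.11
grasp_force: 25.0
```

Bottomed (9 N). Release, raise, go for the third.

```bash
python3 -m jog '[{"dx":0,"dy":0,"dz":0,"wx":0,"wy":0,"wz":0},{"dx":0,"dy":0,"dz":0,"wx":0,"wy":0,"wz":0},{"dx":0,"dy":0,"dz":0,"wx":0,"wy":0,"wz":0},{"dx":0,"dy":0,"dz":0,"wx":0,"wy":0,"wz":0},{"dx":0,"dy":0,"dz":-0.02,"wx":0,"wy":0,"wz":0},{"dx":0,"dy":0,"dz":-0.04,"wx":0,"wy":0,"wz":0},{"dx":0,"dy":0,"dz":-0.04,"wx":0,"wy":0,"wz":0},{"dx":0,"dy":0,"dz":0,"wx":0,"wy":0,"wz":0}]' 0.5
python3 pk.py .127 .354 .5624 -.098 .2027 .5968 -.0936 .1089
```

```text
time_s: 15.9
tool_pos: [0.4884, 0.3177, 0.2078]
ee_rot: [0.002, 0.763, 0.647, 0.005]
ft_force: [-0.3, 0.2, 0.7]
opening: 0.499
grasp_force: 0.0
dry [0.4933 0.3152 0.0956] yaw -0.168 tilt -0.6 zmax 0.1308 y [0.267 0.357]
dry [0.5465 0.3054 0.09  ] yaw -0.161 tilt 1.0 zmax 0.1306 y [0.264 0.349]
t 16.0 turn [-0.3503  0.051  -0.2889] rows 3 each [-0.1168  0.017  -0.0963]
to [ 0.5624 -0.098   0.2027] d [-0.421   0.0219  0.0068] rows 11 each [-0.0383  0.002   0.0006]
to [ 0.5968 -0.0936  0.1089] d [0.  0.  0.1] rows 3 each [0.     0.     0.0333]
```

```bash
python3 -m jog '[{"dx":0,"dy":0,"dz":0,"wx":-0.0876,"wy":0.0128,"wz":-0.0722},{"dx":0,"dy":0,"dz":0,"wx":-0.0876,"wy":0.0128,"wz":-0.0722},{"dx":0,"dy":0,"dz":0,"wx":-0.0876,"wy":0.0128,"wz":-0.0722},{"dx":0,"dy":0,"dz":0,"wx":-0.0876,"wy":0.0128,"wz":-0.0722},{"dx":-0.0383,"dy":0.002,"dz":0.0006,"wx":0,"wy":0,"wz":0},{"dx":-0.0383,"dy":0.002,"dz":0.0006,"wx":0,"wy":0,"wz":0},{"dx":-0.0383,"dy":0.002,"dz":0.0006,"wx":0,"wy":0,"wz":0},{"dx":-0.0383,"dy":0.002,"dz":0.0006,"wx":0,"wy":0,"wz":0},{"dx":-0.0383,"dy":0.002,"dz":0.0006,"wx":0,"wy":0,"wz":0},{"dx":-0.0383,"dy":0.002,"dz":0.0006,"wx":0,"wy":0,"wz":0},{"dx":-0.0383,"dy":0.002,"dz":0.0006,"wx":0,"wy":0,"wz":0},{"dx":-0.0383,"dy":0.002,"dz":0.0006,"wx":0,"wy":0,"wz":0},{"dx":-0.0383,"dy":0.002,"dz":0.0006,"wx":0,"wy":0,"wz":0},{"dx":-0.0383,"dy":0.002,"dz":0.0006,"wx":0,"wy":0,"wz":0},{"dx":-0.0383,"dy":0.002,"dz":0.0006,"wx":0,"wy":0,"wz":0},{"dx":0,"dy":0,"dz":0,"wx":0,"wy":0,"wz":0},{"dx":0,"dy":0,"dz":0,"wx":0,"wy":0,"wz":0}]'
python3 pk.py .127 .354 .5968 -.0933 .1089
```

```text
time_s: 17.42
tool_pos: [0.5616, -0.1, 0.2]
ee_rot: [0.114, 0.652, 0.738, 0.13]
ft_force: [-0.6, 0.1, 0.3]
opening: 0.499
grasp_force: 0.0
dry [0.5468 0.307  0.0921] yaw -0.167 tilt 1.2 zmax 0.1305 y [0.265 0.348]
dry [ 0.6082 -0.093   0.0948] yaw 0.138 tilt 20.7 zmax 0.1378 y [-0.136 -0.05 ]
dry [0.493  0.3147 0.0953] yaw -0.168 tilt -0.2 zmax 0.1304 y [0.271 0.356]
t 17.5 turn [-0.0048 -0.0011 -0.0005] rows 1 each [-0.0048 -0.0011 -0.0005]
to [ 0.5968 -0.0933  0.1089] d [-0.0001  0.0016  0.0985] rows 3 each [-0.      0.0005  0.0328]
```

```bash
python3 -m jog '[{"dx":0,"dy":0.0012,"dz":0.0243,"wx":-0.004,"wy":0,"wz":0},{"dx":0,"dy":0,"dz":0.0243,"wx":0,"wy":0,"wz":0},{"dx":0,"dy":0,"dz":0.0243,"wx":0,"wy":0,"wz":0},{"dx":0,"dy":0,"dz":0.0243,"wx":0,"wy":0,"wz":0},{"dx":0,"dy":0,"dz":0,"wx":0,"wy":0,"wz":0},{"dx":0,"dy":0,"dz":0,"wx":0,"wy":0,"wz":0}]' 
python3 -m jog '[{"dx":0,"dy":0,"dz":0,"wx":0,"wy":0,"wz":0},{"dx":0,"dy":0,"dz":0,"wx":0,"wy":0,"wz":0},{"dx":0,"dy":0,"dz":0,"wx":0,"wy":0,"wz":0},{"dx":0,"dy":0,"dz":0,"wx":0,"wy":0,"wz":0},{"dx":0,"dy":0,"dz":0,"wx":0,"wy":0,"wz":0},{"dx":0,"dy":0,"dz":0,"wx":0,"wy":0,"wz":0},{"dx":0,"dy":0,"dz":0,"wx":0,"wy":0,"wz":0},{"dx":0,"dy":0,"dz":0,"wx":0,"wy":0,"wz":0}]' 1 25
python3 -m jog '[{"dx":0,"dy":0,"dz":-0.01,"wx":0,"wy":0,"wz":0},{"dx":0,"dy":0,"dz":-0.02,"wx":0,"wy":0,"wz":0},{"dx":0,"dy":0,"dz":-0.03,"wx":0,"wy":0,"wz":0},{"dx":0,"dy":0,"dz":-0.03,"wx":0,"wy":0,"wz":0},{"dx":0,"dy":0,"dz":-0.03,"wx":0,"wy":0,"wz":0},{"dx":0,"dy":0,"dz":-0.03,"wx":0,"wy":0,"wz":0},{"dx":0,"dy":0,"dz":-0.03,"wx":0,"wy":0,"wz":0},{"dx":0,"dy":0,"dz":0,"wx":0,"wy":0,"wz":0},{"dx":0,"dy":0,"dz":0,"wx":0,"wy":0,"wz":0}]'
python3 -c "
from m import *
blk('rack')"
python3 p.py -.1655 0 .4322 .3260 .280 .4322 .3260 .145
```

```text
time_s: 18.02
tool_pos: [0.5961, -0.0924, 0.1106]
ee_rot: [0.116, 0.65, 0.739, 0.132]
ft_force: [-0.3, 0.0, 0.4]
opening: 0.501
grasp_force: 0.0
time_s: 18.68
tool_pos: [0.5965, -0.0942, 0.1118]
ee_rot: [0.117, 0.65, 0.739, 0.132]
ft_force: [-4.9, -1.0, 5.6]
opening: 0.112
grasp_force: 24.8
time_s: 19.43
tool_pos: [0.5344, -0.1021, 0.2816]
ee_rot: [0.119, 0.65, 0.738, 0.133]
ft_force: [-0.2, 0.3, -0.8]
opening: 0.109
grasp_force: 24.9
scene rack [ 0.463   0.322  -0.1656] 272 long shift -0.0015 width -0.0019999999999999844 -0.0009999999999999835 0.074 xs [-0.125 -0.121  0.119  0.121]
[ 0.4615  0.3223 -0.1656]
top rack [ 0.4596  0.3213 -0.166 ] 393 long shift 0.0003 width -0.0004999999999999831 0.0010000000000000182 0.014 xs [-0.12  -0.118  0.118  0.12 ]
[ 0.4598  0.3213 -0.166 ]
t 19.6 turn [ 0.3505 -0.0528  0.2892] rows 3 each [ 0.1168 -0.0176  0.0964]
to [0.4322 0.326  0.28  ] d [ 0.405  -0.1712 -0.0014] rows 11 each [ 0.0368 -0.0156 -0.0001]
to [0.4322 0.326  0.145 ] d [0.    0.    0.135] rows 4 each [0.     0.     0.0338]
```

```bash
python3 -m jog '[{"dx":0,"dy":0,"dz":0,"wx":0.0877,"wy":-0.0132,"wz":0.0723},{"dx":0,"dy":0,"dz":0,"wx":0.0877,"wy":-0.0132,"wz":0.0723},{"dx":0,"dy":0,"dz":0,"wx":0.0877,"wy":-0.0132,"wz":0.0723},{"dx":0,"dy":0,"dz":0,"wx":0.0877,"wy":-0.0132,"wz":0.0723},{"dx":0.0368,"dy":-0.0156,"dz":0,"wx":0,"wy":0,"wz":0},{"dx":0.0368,"dy":-0.0156,"dz":0,"wx":0,"wy":0,"wz":0},{"dx":0.0368,"dy":-0.0156,"dz":0,"wx":0,"wy":0,"wz":0},{"dx":0.0368,"dy":-0.0156,"dz":0,"wx":0,"wy":0,"wz":0},{"dx":0.0368,"dy":-0.0156,"dz":0,"wx":0,"wy":0,"wz":0},{"dx":0.0368,"dy":-0.0156,"dz":0,"wx":0,"wy":0,"wz":0},{"dx":0.0368,"dy":-0.0156,"dz":0,"wx":0,"wy":0,"wz":0},{"dx":0.0368,"dy":-0.0156,"dz":0,"wx":0,"wy":0,"wz":0},{"dx":0.0368,"dy":-0.0156,"dz":0,"wx":0,"wy":0,"wz":0},{"dx":0.0368,"dy":-0.0156,"dz":0,"wx":0,"wy":0,"wz":0},{"dx":0.0368,"dy":-0.0156,"dz":0,"wx":0,"wy":0,"wz":0},{"dx":0,"dy":0,"dz":0,"wx":0,"wy":0,"wz":0},{"dx":0,"dy":0,"dz":0,"wx":0,"wy":0,"wz":0}]'
python3 p.py -.1655 0 .4322 .3260 .145
python3 -c "
from m import *
blk('rack')"
```

```text
time_s: 21.05
tool_pos: [0.4312, 0.3273, 0.2778]
ee_rot: [0.001, 0.762, 0.648, -0.001]
ft_force: [0.3, -0.5, -0.4]
opening: 0.112
grasp_force: 25.0
t 21.1 turn [0.0003 0.0023 0.0037] rows 1 each [0.0003 0.0023 0.0037]
to [0.4322 0.326  0.145 ] d [-0.0012  0.0012  0.1328] rows 4 each [-0.0003  0.0003  0.0332]
top rack [ 0.4581  0.3216 -0.1672] 203 long shift 0.0015 width 0.0005000000000000178 0.0025000000000000196 0.001 xs [-0.115 -0.106  0.119  0.121]
[ 0.4596  0.3214 -0.1672]
```

```bash
python3 -m jog '[{"dx":-0.001,"dy":0.0006,"dz":0.0332,"wx":0,"wy":0.001,"wz":0.002},{"dx":0,"dy":0,"dz":0.0332,"wx":0,"wy":0,"wz":0},{"dx":0,"dy":0,"dz":0.0332,"wx":0,"wy":0,"wz":0},{"dx":0,"dy":0,"dz":0.025,"wx":0,"wy":0,"wz":0},{"dx":0,"dy":0,"dz":0,"wx":0,"wy":0,"wz":0},{"dx":0,"dy":0,"dz":0,"wx":0,"wy":0,"wz":0},{"dx":0,"dy":0,"dz":0,"wx":0,"wy":0,"wz":0}]'
python3 p.py -.1655 0 .4322 .3260 .125 .4322 .326 .1015
```

```text
time_s: 21.83
tool_pos: [0.4338, 0.3243, 0.1564]
ee_rot: [0.001, 0.764, 0.645, 0.002]
ft_force: [-0.4, 0.2, -0.8]
opening: 0.109
grasp_force: 25.0
t 21.8 turn [ 0.0046 -0.0015 -0.0032] rows 1 each [ 0.0046 -0.0015 -0.0032]
to [0.4322 0.326  0.125 ] d [ 0.0014 -0.0019  0.0314] rows 1 each [ 0.0014 -0.0019  0.0314]
to [0.4322 0.326  0.1015] d [0.     0.     0.0235] rows 1 each [0.     0.     0.0235]
```

```bash
python3 -m jog '[{"dx":0.001,"dy":-0.0014,"dz":0.011,"wx":0.003,"wy":-0.001,"wz":-0.003},{"dx":0,"dy":0,"dz":0.008,"wx":0,"wy":0,"wz":0},{"dx":0,"dy":0,"dz":0.008,"wx":0,"wy":0,"wz":0},{"dx":0,"dy":0,"dz":0,"wx":0,"wy":0,"wz":0}]'
python3 -m jog '[{"dx":0,"dy":0,"dz":0.008,"wx":0,"wy":0,"wz":0},{"dx":0,"dy":0,"dz":0.008,"wx":0,"wy":0,"wz":0},{"dx":0,"dy":0,"dz":0.008,"wx":0,"wy":0,"wz":0},{"dx":0,"dy":0,"dz":0.002,"wx":0,"wy":0,"wz":0},{"dx":0,"dy":0,"dz":0,"wx":0,"wy":0,"wz":0},{"dx":0,"dy":0,"dz":0,"wx":0,"wy":0,"wz":0}]'
```

```text
time_s: 22.17
tool_pos: [0.4309, 0.3254, 0.1261]
ee_rot: [-0.0, 0.763, 0.647, -0.002]
ft_force: [-0.0, 0.1, -1.3]
opening: 0.111
grasp_force: 25.0
time_s: 22.67
tool_pos: [0.432, 0.3257, 0.102]
ee_rot: [0.0, 0.763, 0.647, 0.0]
ft_force: [-0.6, -1.8, 5.8]
opening: 0.11
grasp_force: 25.0
```

```bash
python3 -m jog '[{"dx":0,"dy":0,"dz":0,"wx":0,"wy":0,"wz":0},{"dx":0,"dy":0,"dz":0,"wx":0,"wy":0,"wz":0},{"dx":0,"dy":0,"dz":0,"wx":0,"wy":0,"wz":0},{"dx":0,"dy":0,"dz":0,"wx":0,"wy":0,"wz":0},{"dx":0,"dy":0,"dz":-0.02,"wx":0,"wy":0,"wz":0},{"dx":0,"dy":0,"dz":-0.04,"wx":0,"wy":0,"wz":0},{"dx":0,"dy":0,"dz":-0.04,"wx":0,"wy":0,"wz":0},{"dx":0,"dy":0,"dz":-0.04,"wx":0,"wy":0,"wz":0},{"dx":0,"dy":0,"dz":0,"wx":0,"wy":0,"wz":0}]' 0.5
cat > fr.py <<'E'
import sys
from m import *
from p import plan
if len(sys.argv)<2: blk('tray')
for cam in('scene','top'):
    pic,W=cloud(cam)
    if cam=='scene':cv2.imwrite('pics/s_last.png',pic[:,:,::-1])
    for m in ctrl.masks_of(cam,'fresh1'):
        P=W[m['region']]; P=P[np.isfinite(P[:,0])]; P=P[P[:,2]>.085]
        if len(P)<30: continue
        T=P[(P[:,2]>.142)&(P[:,2]<.156)]
        c,n,k,r=plane(P); n*=np.sign(n[0]); print(cam,'fresh',round(m['conf'],2),k,np.round(c,4),'yaw',round(np.arctan2(n[1],n[0]),3),'tilt',np.round(np.rad2deg(np.arcsin(n[2])),1),'zmax',np.round(np.percentile(P[:,2],98),4),'y',np.round(np.percentile(P[:,1],[2,98]),3),'top',len(T),np.round(np.median(T,0),4))
E
python3 fr.py; python3 pk.py .13 0 .563 -.303 .25
```

```text
time_s: 23.42
tool_pos: [0.4336, 0.3269, 0.2491]
ee_rot: [0.002, 0.763, 0.647, 0.006]
ft_force: [-0.1, 0.2, -0.2]
opening: 0.5
grasp_force: 0.0
top tray [ 0.5049 -0.3112  0.1285] 324 long shift -0.0005 width -0.001499999999999984 0.0005000000000000178 0.02 xs [-0.1   -0.099  0.098  0.1  ]
[ 0.5044 -0.3113  0.1285]
scene fresh 0.85 156 [ 0.4517 -0.3182  0.1188] yaw 0.135 tilt -0.5 zmax 0.15 y [-0.346 -0.289] top 63 [ 0.449  -0.3177  0.1468]
scene fresh 0.59 163 [ 0.5697 -0.303   0.1169] yaw 0.137 tilt 0.6 zmax 0.151 y [-0.33  -0.275] top 55 [ 0.5678 -0.3027  0.1471]
top fresh 0.65 77 [ 0.559  -0.3046  0.129 ] yaw 0.138 tilt -2.1 zmax 0.1512 y [-0.334 -0.275] top 73 [ 0.5624 -0.3062  0.1467]
top fresh 0.56 82 [ 0.4435 -0.3125  0.1385] yaw 0.085 tilt -3.7 zmax 0.1528 y [-0.342 -0.29 ] top 66 [ 0.4443 -0.3164  0.147 ]
top fresh 0.26 51 [0.5339 0.2901 0.1161] yaw -0.16 tilt -3.6 zmax 0.1311 y [0.262 0.316] top 0 [nan nan nan]
dry [0.5469 0.3066 0.0911] yaw -0.156 tilt 0.6 zmax 0.1304 y [0.265 0.349]
dry [0.4394 0.3256 0.0971] yaw -0.178 tilt 0.3 zmax 0.1305 y [0.28  0.367]
dry [0.4936 0.3168 0.0969] yaw -0.165 tilt 0.2 zmax 0.1304 y [0.273 0.356]
t 23.9 turn [-0.0021  0.0015 -0.2947] rows 3 each [-0.0007  0.0005 -0.0982]
to [ 0.563 -0.303  0.25 ] d [-0.6405  0.0489 -0.0091] rows 17 each [-0.0377  0.0029 -0.0005]
  return _methods._mean(a, axis=axis, dtype=dtype,
  ret = um.true_divide(
```

```bash
python3 -m jog '[{"dx":0,"dy":0,"dz":0,"wx":0,"wy":0,"wz":-0.0982},{"dx":0,"dy":0,"dz":0,"wx":0,"wy":0,"wz":-0.0982},{"dx":0,"dy":0,"dz":0,"wx":0,"wy":0,"wz":-0.0982},{"dx":-0.0377,"dy":0.0029,"dz":-0.0005,"wx":0,"wy":0,"wz":0},{"dx":-0.0377,"dy":0.0029,"dz":-0.0005,"wx":0,"wy":0,"wz":0},{"dx":-0.0377,"dy":0.0029,"dz":-0.0005,"wx":0,"wy":0,"wz":0},{"dx":-0.0377,"dy":0.0029,"dz":-0.0005,"wx":0,"wy":0,"wz":0},{"dx":-0.0377,"dy":0.0029,"dz":-0.0005,"wx":0,"wy":0,"wz":0},{"dx":-0.0377,"dy":0.0029,"dz":-0.0005,"wx":0,"wy":0,"wz":0},{"dx":-0.0377,"dy":0.0029,"dz":-0.0005,"wx":0,"wy":0,"wz":0},{"dx":-0.0377,"dy":0.0029,"dz":-0.0005,"wx":0,"wy":0,"wz":0},{"dx":-0.0377,"dy":0.0029,"dz":-0.0005,"wx":0,"wy":0,"wz":0},{"dx":-0.0377,"dy":0.0029,"dz":-0.0005,"wx":0,"wy":0,"wz":0},{"dx":-0.0377,"dy":0.0029,"dz":-0.0005,"wx":0,"wy":0,"wz":0},{"dx":-0.0377,"dy":0.0029,"dz":-0.0005,"wx":0,"wy":0,"wz":0},{"dx":-0.0377,"dy":0.0029,"dz":-0.0005,"wx":0,"wy":0,"wz":0},{"dx":-0.0377,"dy":0.0029,"dz":-0.0005,"wx":0,"wy":0,"wz":0},{"dx":-0.0377,"dy":0.0029,"dz":-0.0005,"wx":0,"wy":0,"wz":0},{"dx":-0.0377,"dy":0.0029,"dz":-0.0005,"wx":0,"wy":0,"wz":0}]'
python3 -m jog '[{"dx":-0.0377,"dy":0.0029,"dz":-0.0005,"wx":0,"wy":0,"wz":0},{"dx":0,"dy":0,"dz":0,"wx":0,"wy":0,"wz":0},{"dx":0,"dy":0,"dz":0,"wx":0,"wy":0,"wz":0}]'
python3 p.py .13 0 .5628 -.303 .18 .5628 -.303 .110
python3 fr.py x
python3 -c "
from h import *
a=cv2.imread('pics/s_last.png')[70:330,90:430]; cv2.imwrite('pics/s1.png',cv2.resize(a,None,fx=2,fy=2))"
```

```text
time_s: 25.5
tool_pos: [0.5558, -0.2683, 0.2497]
ee_rot: [-0.0, 0.66, 0.751, -0.001]
ft_force: [0.3, -0.0, -0.0]
opening: 0.502
grasp_force: 0.0
time_s: 25.75
tool_pos: [0.5634, -0.3049, 0.2492]
ee_rot: [-0.001, 0.661, 0.751, -0.001]
ft_force: [-0.1, -0.2, -0.1]
opening: 0.497
grasp_force: 0.0
t 25.8 turn [-0.002  -0.0005 -0.0024] rows 1 each [-0.002  -0.0005 -0.0024]
to [ 0.5628 -0.303   0.18  ] d [ 0.002  -0.0003  0.0692] rows 2 each [ 0.001  -0.0002  0.0346]
to [ 0.5628 -0.303   0.11  ] d [0.   0.   0.07] rows 2 each [0.    0.    0.035]
scene fresh 0.7 144 [ 0.4516 -0.3198  0.1167] yaw 0.136 tilt 1.8 zmax 0.1501 y [-0.348 -0.289] top 59 [ 0.4483 -0.3181  0.1467]
scene fresh 0.7 148 [ 0.5701 -0.304   0.1196] yaw 0.156 tilt -0.1 zmax 0.151 y [-0.333 -0.275] top 63 [ 0.5674 -0.3013  0.1478]
scene fresh 0.21 204 [0.4933 0.3158 0.1084] yaw -0.172 tilt 1.8 zmax 0.131 y [0.274 0.356] top 0 [nan nan nan]
  return _methods._mean(a, axis=axis, dtype=dtype,
  ret = um.true_divide(
```

View pics/s1.png

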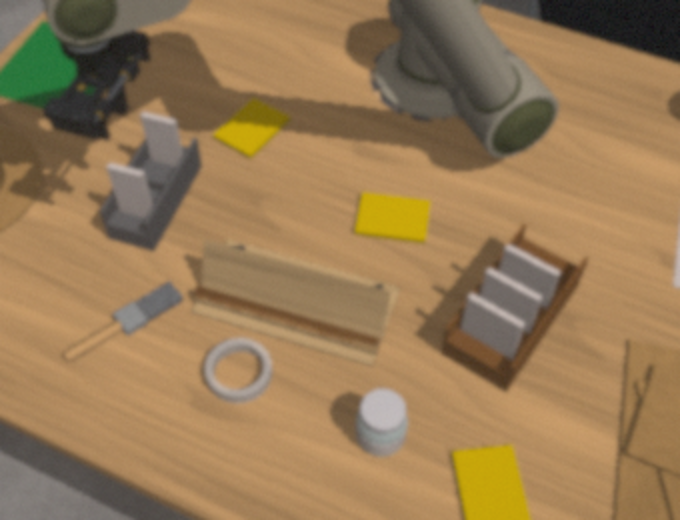

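```bash
python3 -m jog '[{"dx":0.0015,"dy":0,"dz":0.035,"wx":-0.002,"wy":0,"wz":-0.002},{"dx":0,"dy":0,"dz":0.035,"wx":0,"wy":0,"wz":0},{"dx":0,"dy":0,"dz":0.035,"wx":0,"wy":0,"wz":0},{"dx":0,"dy":0,"dz":0.025,"wx":0,"wy":0,"wz":0},{"dx":0,"dy":0,"dz":0.01,"wx":0,"wy":0,"wz":0},{"dx":0,"dy":0,"dz":0,"wx":0,"wy":0,"wz":0},{"dx":0,"dy":0,"dz":0,"wx":0,"wy":0,"wz":0}]'
python3 -m jog '[{"dx":0,"dy":0,"dz":0,"wx":0,"wy":0,"wz":0},{"dx":0,"dy":0,"dz":0,"wx":0,"wy":0,"wz":0},{"dx":0,"dy":0,"dz":0,"wx":0,"wy":0,"wz":0},{"dx":0,"dy":0,"dz":0,"wx":0,"wy":0,"wz":0},{"dx":0,"dy":0,"dz":0,"wx":0,"wy":0,"wz":0},{"dx":0,"dy":0,"dz":0,"wx":0,"wy":0,"wz":0},{"dx":0,"dy":0,"dz":0,"wx":0,"wy":0,"wz":0},{"dx":0,"dy":0,"dz":0,"wx":0,"wy":0,"wz":0}]' 1 25
python3 - <<'E'
from h import *
for cam in('scene','top'):
    pic,W=cloud(cam)
    m=ctrl.masks_of(cam,'face')[0]; P=W[m['region']]; P=P[np.isfinite(P[:,0])]
    F=P[P[:,2]>.04]; F=F[abs(F[:,1])<.17]; c,n,k,r=plane(F); n*=np.sign(n[0]); yaw=np.arctan2(n[1],n[0])
    yv=np.array([-np.sin(yaw),np.cos(yaw),0]); q=F@yv
    # origin: point on plane at z=.02
    u=np.cross(n,yv); u*=np.sign(u[2]); o=c+u*((.02-c[2])/u[2]); mid=np.percentile(q,[.5,99.5]); o=o+yv*(mid.mean()-o@yv)
    Q=(P-o)@np.c_[n,yv,u]; print(cam,k,round(r,4),'yaw',round(yaw,3),'tilt',round(np.degrees(np.arcsin(n[2])),1),'origin',np.round(o,4),'width',round(np.ptp(mid),4),'Qz',np.round(np.percentile(Q[:,2],[1,99]),3),'Qx',np.round(np.percentile(Q[:,0],[1,99]),3))
E
```

```text
time_s: 26.53
tool_pos: [0.564, -0.3017, 0.112]
ee_rot: [0.001, 0.659, 0.752, 0.0]
ft_force: [-0.7, 0.2, 1.4]
opening: 0.498
grasp_force: 0.0
time_s: 27.2
tool_pos: [0.5635, -0.3021, 0.111]
ee_rot: [0.001, 0.659, 0.752, 0.0]
ft_force: [-1.1, -0.5, 3.9]
opening: 0.106
grasp_force: 25.0
scene 920 0.0011 yaw 0.126 tilt 22.2 origin [0.6141 0.0073 0.02  ] width 0.2968 Qz [-0.006  0.084] Qx [-0.007  0.028]
top 330 0.0008 yaw 0.125 tilt 22.5 origin [0.6127 0.0075 0.02  ] width 0.2932 Qz [-0.007  0.086] Qx [-0.006  0.024]
```

```bash
python3 -m jog '[{"dx":0,"dy":0,"dz":-0.01,"wx":0,"wy":0,"wz":0},{"dx":0,"dy":0,"dz":-0.02,"wx":0,"wy":0,"wz":0},{"dx":0,"dy":0,"dz":-0.03,"wx":0,"wy":0,"wz":0},{"dx":0,"dy":0,"dz":-0.03,"wx":0,"wy":0,"wz":0},{"dx":0,"dy":0,"dz":-0.03,"wx":0,"wy":0,"wz":0},{"dx":0,"dy":0,"dz":-0.03,"wx":0,"wy":0,"wz":0},{"dx":0,"dy":0,"dz":0,"wx":0,"wy":0,"wz":0},{"dx":0,"dy":0,"dz":0,"wx":0,"wy":0,"wz":0}]'
cat > pl.py <<'E'
import sys
from p import *
y=float(sys.argv[1]); off=float(sys.argv[2]); yaw,t=.126,np.deg2rad(20.)
M=Rt(yaw,t); n=M[:,1]; u=-M[:,2]; yv=np.array([-np.sin(yaw),np.cos(yaw),0]); o=np.array([.6100,.0075,.02])
g=o+.008*n+y*yv+off*u
plan(yaw,t,[g+.1*u,g+.02*u,g])
p=np.array(ctrl.get_state()['tool_pos']); f=(p-off*u-o)@np.c_[n,yv,u]; print('foot now in face',np.round(f,4))
E
python3 pl.py -.055 .103
python3 -c "
from h import *
s=ctrl.get_state();T=R.from_quat(np.roll(s['ee_rot'],-1)).as_matrix();p=s['tool_pos']
pic,W=cloud('scene'); Q=(W-p)@T
m=(abs(Q[...,0])<.06)&(abs(Q[...,1]-.006)<.006)&(Q[...,2]>.0)&(Q[...,2]<.13); print(m.sum(),np.round(np.percentile(Q[m],[1,50,99],axis=0),4))"
```

```text
time_s: 28.07
tool_pos: [0.5636, -0.3019, 0.2621]
ee_rot: [0.002, 0.659, 0.752, 0.0]
ft_force: [0.2, -0.5, -0.9]
opening: 0.109
grasp_force: 25.0
t 28.1 turn [-0.3457  0.0017  0.0066] rows 3 each [-0.1152  0.0006  0.0022]
to [ 0.5555 -0.0548  0.2135] d [0.2461 0.005  0.0535] rows 7 each [0.0352 0.0007 0.0076]
to [ 0.5826 -0.0514  0.1383] d [ 0.   -0.    0.08] rows 2 each [ 0.   -0.    0.04]
to [ 0.5894 -0.0505  0.1195] d [-0.    0.    0.02] rows 1 each [-0.    0.    0.02]
foot now in face [ 0.003  -0.3011  0.1535]
378 [[-0.0329  0.0004  0.0018]
 [ 0.0024  0.0077  0.0536]
 [ 0.0279  0.0112  0.1019]]
```

```bash
python3 -m jog '[{"dx":0,"dy":0,"dz":0,"wx":-0.1152,"wy":0,"wz":0.0022},{"dx":0,"dy":0,"dz":0,"wx":-0.1152,"wy":0,"wz":0.0022},{"dx":0,"dy":0,"dz":0,"wx":-0.1152,"wy":0,"wz":0.0022},{"dx":0.0352,"dy":0.0007,"dz":0.0076,"wx":0,"wy":0,"wz":0},{"dx":0.0352,"dy":0.0007,"dz":0.0076,"wx":0,"wy":0,"wz":0},{"dx":0.0352,"dy":0.0007,"dz":0.0076,"wx":0,"wy":0,"wz":0},{"dx":0.0352,"dy":0.0007,"dz":0.0076,"wx":0,"wy":0,"wz":0},{"dx":0.0352,"dy":0.0007,"dz":0.0076,"wx":0,"wy":0,"wz":0},{"dx":0.0352,"dy":0.0007,"dz":0.0076,"wx":0,"wy":0,"wz":0},{"dx":0.0352,"dy":0.0007,"dz":0.0076,"wx":0,"wy":0,"wz":0},{"dx":0,"dy":0,"dz":0.03,"wx":0,"wy":0,"wz":0},{"dx":0,"dy":0,"dz":0.03,"wx":0,"wy":0,"wz":0},{"dx":0,"dy":0,"dz":0,"wx":0,"wy":0,"wz":0},{"dx":0,"dy":0,"dz":0,"wx":0,"wy":0,"wz":0},{"dx":0,"dy":0,"dz":0,"wx":0,"wy":0,"wz":0}]'
python3 pl.py -.055 .102
```

```text
time_s: 29.37
tool_pos: [0.5748, -0.0522, 0.1563]
ee_rot: [0.114, 0.652, 0.739, 0.129]
ft_force: [-0.2, -0.4, -0.7]
opening: 0.111
grasp_force: 25.0
t 29.4 turn [-0.0032 -0.0004 -0.001 ] rows 1 each [-0.0032 -0.0004 -0.001 ]
to [ 0.5558 -0.0548  0.2126] d [-0.0002  0.0013 -0.0594] rows 2 each [-0.0001  0.0006 -0.0297]
to [ 0.583  -0.0514  0.1374] d [ 0.   -0.    0.08] rows 2 each [ 0.   -0.    0.04]
to [ 0.5898 -0.0505  0.1186] d [-0.    0.    0.02] rows 1 each [-0.    0.    0.02]
foot now in face [ 0.0067 -0.0548  0.0406]
```

```bash
python3 -m jog '[{"dx":0,"dy":0.001,"dz":0.01,"wx":-0.003,"wy":0,"wz":0},{"dx":0,"dy":0,"dz":0.01,"wx":0,"wy":0,"wz":0},{"dx":0,"dy":0,"dz":0.01,"wx":0,"wy":0,"wz":0},{"dx":0,"dy":0,"dz":0,"wx":0,"wy":0,"wz":0},{"dx":0,"dy":0,"dz":0,"wx":0,"wy":0,"wz":0}]'
python3 pl.py -.055 .102|tail -1
python3 -m jog '[{"dx":0,"dy":0,"dz":0.005,"wx":0,"wy":0,"wz":0},{"dx":0,"dy":0,"dz":0.005,"wx":0,"wy":0,"wz":0},{"dx":0,"dy":0,"dz":0,"wx":0,"wy":0,"wz":0},{"dx":0,"dy":0,"dz":0,"wx":0,"wy":0,"wz":0}]'
python3 pl.py -.055 .102|tail -1
```

```text
time_s: 29.78
tool_pos: [0.5861, -0.0505, 0.1273]
ee_rot: [0.114, 0.651, 0.739, 0.13]
ft_force: [-1.2, -0.8, -1.1]
opening: 0.109
grasp_force: 25.0
foot now in face [ 0.0076 -0.0545  0.0094]
time_s: 30.12
tool_pos: [0.5901, -0.0502, 0.119]
ee_rot: [0.116, 0.651, 0.739, 0.131]
ft_force: [-0.4, 0.2, 2.4]
opening: 0.109
grasp_force: 25.0
foot now in face [ 0.0085 -0.0548  0.0003]
```

```bash
python3 -m jog '[{"dx":0,"dy":-0.0025,"dz":0,"wx":0,"wy":0,"wz":0},{"dx":0,"dy":0,"dz":0.001,"wx":0,"wy":0,"wz":0},{"dx":0,"dy":0,"dz":0,"wx":0,"wy":0,"wz":0}]'
python3 -m jog '[{"dx":0,"dy":0,"dz":0,"wx":0,"wy":0,"wz":0},{"dx":0,"dy":0,"dz":0,"wx":0,"wy":0,"wz":0},{"dx":0,"dy":0,"dz":0,"wx":0,"wy":0,"wz":0},{"dx":0,"dy":0,"dz":0,"wx":0,"wy":0,"wz":0},{"dx":0,"dy":0,"dz":0,"wx":0,"wy":0,"wz":0},{"dx":0,"dy":0,"dz":-0.01,"wx":0,"wy":0,"wz":0},{"dx":0,"dy":0,"dz":-0.03,"wx":0,"wy":0,"wz":0},{"dx":0,"dy":0,"dz":-0.04,"wx":0,"wy":0,"wz":0},{"dx":0,"dy":0,"dz":-0.04,"wx":0,"wy":0,"wz":0},{"dx":0,"dy":0,"dz":0,"wx":0,"wy":0,"wz":0}]' 0.5
cat > chk.py <<'E'
from h import *
from p import Rt
yaw,t=.126,np.deg2rad(20.); M=Rt(yaw,t); n=M[:,1]; u=-M[:,2]; yv=np.array([-np.sin(yaw),np.cos(yaw),0]); B=np.c_[n,yv,u]
pic,W=cloud('scene'); cv2.imwrite('pics/s_last.png',pic[:,:,::-1]); Q=(W-np.array([.6119,.0075,.02]))@B
for m in ctrl.masks_of('scene','fresh1'):
    P=Q[m['region']]; P=P[np.isfinite(P[:,0])]; P=P[(P[:,2]>.01)&(abs(P[:,0])<.05)]
    if len(P)<30: continue
    c,k,_,_=plane(P); k*=np.sign(k[0]); f=c-k*c[2]*0; foot=c[0]+k[2]/k[0]*c[2]-.005
    print('fresh conf',round(m['conf'],2),'foot x',round(foot,4),'lean err',np.round(np.arctan2(k[2],k[0]),3),'yaw err',np.round(k[1],3),'y',np.round(np.percentile(P[:,1],[1,99]),3),'z',np.round(np.percentile(P[:,2],99),4))
E
python3 chk.py; python3 fr.py
python3 p.py .13 0 .4448 -.3178 .25 .4448 -.3178 .11
```

```text
time_s: 30.37
tool_pos: [0.588, -0.0505, 0.1182]
ee_rot: [0.116, 0.651, 0.739, 0.131]
ft_force: [-5.7, -0.1, 12.1]
opening: 0.115
grasp_force: 25.0
time_s: 31.2
tool_pos: [0.5473, -0.0562, 0.2373]
ee_rot: [0.12, 0.65, 0.738, 0.132]
ft_force: [1.3, -0.5, 0.8]
opening: 0.502
grasp_force: 0.0
fresh conf 0.66 foot x 0.0075 lean err 0.026 yaw err -0.008 y [-0.087 -0.027] z 0.1409
scene tray [ 0.5088 -0.3096  0.1289] 242 long shift -0.0015 width -0.002499999999999985 -0.0004999999999999831 0.023 xs [-0.099 -0.055  0.1    0.103]
[ 0.5073 -0.3098  0.1289]
top tray [ 0.5035 -0.3113  0.1313] 333 long shift 0.0008 width 1.734723475976807e-17 0.0015000000000000187 0.008 xs [-0.099 -0.097  0.099  0.101]
[ 0.5042 -0.3112  0.1313]
scene fresh 0.81 257 [ 0.5922 -0.0513  0.1215] yaw 0.129 tilt 21.3 zmax 0.1544 y [-0.081 -0.023] top 103 [ 0.5803 -0.0536  0.1506]
scene fresh 0.69 155 [ 0.4519 -0.3188  0.1193] yaw 0.135 tilt 0.8 zmax 0.1506 y [-0.348 -0.289] top 56 [ 0.449  -0.3212  0.1476]
t 31.7 turn [ 0.3483 -0.0004 -0.0045] rows 3 each [ 1.161e-01 -1.000e-04 -1.500e-03]
to [ 0.4448 -0.3178  0.25  ] d [-0.2469 -0.1352 -0.0213] rows 8 each [-0.0309 -0.0169 -0.0027]
to [ 0.4448 -0.3178  0.11  ] d [0.   0.   0.14] rows 4 each [0.    0.    0.035]
```

Fresh panel 1 sits well (foot ~7 mm, lean error 0.03). Tray unmoved; next.

```bash
python3 -m jog '[{"dx":0,"dy":0,"dz":0,"wx":0.1161,"wy":0,"wz":-0.0015},{"dx":0,"dy":0,"dz":0,"wx":0.1161,"wy":0,"wz":-0.0015},{"dx":0,"dy":0,"dz":0,"wx":0.1161,"wy":0,"wz":-0.0015},{"dx":-0.0309,"dy":-0.0169,"dz":-0.0027,"wx":0,"wy":0,"wz":0},{"dx":-0.0309,"dy":-0.0169,"dz":-0.0027,"wx":0,"wy":0,"wz":0},{"dx":-0.0309,"dy":-0.0169,"dz":-0.0027,"wx":0,"wy":0,"wz":0},{"dx":-0.0309,"dy":-0.0169,"dz":-0.0027,"wx":0,"wy":0,"wz":0},{"dx":-0.0309,"dy":-0.0169,"dz":-0.0027,"wx":0,"wy":0,"wz":0},{"dx":-0.0309,"dy":-0.0169,"dz":-0.0027,"wx":0,"wy":0,"wz":0},{"dx":-0.0309,"dy":-0.0169,"dz":-0.0027,"wx":0,"wy":0,"wz":0},{"dx":-0.0309,"dy":-0.0169,"dz":-0.0027,"wx":0,"wy":0,"wz":0},{"dx":0,"dy":0,"dz":0,"wx":0,"wy":0,"wz":0},{"dx":0,"dy":0,"dz":0,"wx":0,"wy":0,"wz":0}]'
python3 p.py .13 0 .4448 -.3178 .11; python3 fr.py x 2>/dev/null
```

```text
time_s: 32.78
tool_pos: [0.4443, -0.3193, 0.2505]
ee_rot: [0.0, 0.661, 0.751, 0.001]
ft_force: [0.4, 0.4, 0.0]
opening: 0.502
grasp_force: 0.0
t 32.8 turn [ 0.001  -0.0005 -0.0029] rows 1 each [ 0.001  -0.0005 -0.0029]
to [ 0.4448 -0.3178  0.11  ] d [0.0014 0.0007 0.1405] rows 4 each [0.0004 0.0002 0.0351]
scene fresh 0.88 154 [ 0.4519 -0.318   0.1188] yaw 0.136 tilt 1.7 zmax 0.1495 y [-0.348 -0.288] top 54 [ 0.4488 -0.3136  0.1465]
scene fresh 0.81 255 [ 0.5926 -0.0516  0.122 ] yaw 0.12 tilt 21.8 zmax 0.1551 y [-0.081 -0.023] top 98 [ 0.581  -0.0559  0.15  ]
top fresh 0.75 121 [ 0.5895 -0.0534  0.1245] yaw 0.118 tilt 21.7 zmax 0.1559 y [-0.082 -0.024] top 85 [ 0.5748 -0.0534  0.1516]
```

```bash
python3 -m jog '[{"dx":0.001,"dy":0,"dz":0.035,"wx":0,"wy":0,"wz":-0.002},{"dx":0,"dy":0,"dz":0.035,"wx":0,"wy":0,"wz":0},{"dx":0,"dy":0,"dz":0.035,"wx":0,"wy":0,"wz":0},{"dx":0,"dy":0,"dz":0.025,"wx":0,"wy":0,"wz":0},{"dx":0,"dy":0,"dz":0.01,"wx":0,"wy":0,"wz":0},{"dx":0,"dy":0,"dz":0,"wx":0,"wy":0,"wz":0},{"dx":0,"dy":0,"dz":0,"wx":0,"wy":0,"wz":0}]'
python3 -m jog '[{"dx":0,"dy":0,"dz":0,"wx":0,"wy":0,"wz":0},{"dx":0,"dy":0,"dz":0,"wx":0,"wy":0,"wz":0},{"dx":0,"dy":0,"dz":0,"wx":0,"wy":0,"wz":0},{"dx":0,"dy":0,"dz":0,"wx":0,"wy":0,"wz":0},{"dx":0,"dy":0,"dz":0,"wx":0,"wy":0,"wz":0},{"dx":0,"dy":0,"dz":0,"wx":0,"wy":0,"wz":0},{"dx":0,"dy":0,"dz":0,"wx":0,"wy":0,"wz":0},{"dx":0,"dy":0,"dz":0,"wx":0,"wy":0,"wz":0}]' 1 25
python3 -m jog '[{"dx":0,"dy":0,"dz":-0.01,"wx":0,"wy":0,"wz":0},{"dx":0,"dy":0,"dz":-0.02,"wx":0,"wy":0,"wz":0},{"dx":0,"dy":0,"dz":-0.03,"wx":0,"wy":0,"wz":0},{"dx":0,"dy":0,"dz":-0.03,"wx":0,"wy":0,"wz":0},{"dx":0,"dy":0,"dz":-0.03,"wx":0,"wy":0,"wz":0},{"dx":0,"dy":0,"dz":-0.04,"wx":0,"wy":0,"wz":0},{"dx":0,"dy":0,"dz":-0.04,"wx":0,"wy":0,"wz":0},{"dx":0,"dy":0,"dz":0,"wx":0,"wy":0,"wz":0},{"dx":0,"dy":0,"dz":0,"wx":0,"wy":0,"wz":0}]'
python3 pl.py .055 .102
python3 -c "
from h import *
s=ctrl.get_state();T=R.from_quat(np.roll(s['ee_rot'],-1)).as_matrix();p=s['tool_pos']
pic,W=cloud('scene'); Q=(W-p)@T
m=(abs(Q[...,0])<.06)&(abs(Q[...,1]-.006)<.006)&(Q[...,2]>.0)&(Q[...,2]<.13); print(m.sum(),np.round(np.percentile(Q[m],[1,50,99],axis=0),4))"
```

```text
time_s: 33.57
tool_pos: [0.4456, -0.3171, 0.112]
ee_rot: [0.001, 0.659, 0.752, 0.0]
ft_force: [-0.4, 0.5, 0.5]
opening: 0.504
grasp_force: 0.0
time_s: 34.23
tool_pos: [0.4451, -0.3173, 0.1114]
ee_rot: [0.001, 0.659, 0.752, 0.0]
ft_force: [-0.7, 0.1, 3.8]
opening: 0.11
grasp_force: 25.0
time_s: 34.98
tool_pos: [0.4448, -0.3173, 0.3133]
ee_rot: [0.003, 0.659, 0.752, 0.0]
ft_force: [0.3, -0.1, -1.6]
opening: 0.111
grasp_force: 25.0
t 35.0 turn [-0.3452  0.0029  0.0066] rows 3 each [-0.1151  0.001   0.0022]
to [0.542  0.0543 0.2126] d [0.3565 0.1001 0.1436] rows 10 each [0.0356 0.01   0.0144]
to [0.5692 0.0578 0.1374] d [ 0.   -0.    0.08] rows 2 each [ 0.   -0.    0.04]
to [0.5759 0.0586 0.1186] d [-0.    0.    0.02] rows 1 each [-0.    0.    0.02]
foot now in face [-0.0921 -0.3015  0.2436]
420 [[-0.0327  0.0017  0.0023]
 [ 0.0009  0.0074  0.0531]
 [ 0.0284  0.0111  0.1044]]
```

```bash
python3 -m jog '[{"dx":0,"dy":0,"dz":0,"wx":-0.1151,"wy":0.001,"wz":0.0022},{"dx":0,"dy":0,"dz":0,"wx":-0.1151,"wy":0.001,"wz":0.0022},{"dx":0,"dy":0,"dz":0,"wx":-0.1151,"wy":0.001,"wz":0.0022},{"dx":0.0356,"dy":0.01,"dz":0,"wx":0,"wy":0,"wz":0},{"dx":0.0356,"dy":0.01,"dz":0,"wx":0,"wy":0,"wz":0},{"dx":0.0356,"dy":0.01,"dz":0,"wx":0,"wy":0,"wz":0},{"dx":0.0356,"dy":0.01,"dz":0,"wx":0,"wy":0,"wz":0},{"dx":0.0356,"dy":0.01,"dz":0,"wx":0,"wy":0,"wz":0},{"dx":0.0356,"dy":0.01,"dz":0,"wx":0,"wy":0,"wz":0},{"dx":0.0356,"dy":0.01,"dz":0,"wx":0,"wy":0,"wz":0},{"dx":0.0356,"dy":0.01,"dz":0,"wx":0,"wy":0,"wz":0},{"dx":0.0356,"dy":0.01,"dz":0,"wx":0,"wy":0,"wz":0},{"dx":0.0356,"dy":0.01,"dz":0,"wx":0,"wy":0,"wz":0},{"dx":0,"dy":0,"dz":0.036,"wx":0,"wy":0,"wz":0},{"dx":0,"dy":0,"dz":0.036,"wx":0,"wy":0,"wz":0},{"dx":0,"dy":0,"dz":0.036,"wx":0,"wy":0,"wz":0},{"dx":0,"dy":0,"dz":0.036,"wx":0,"wy":0,"wz":0},{"dx":0,"dy":0,"dz":0,"wx":0,"wy":0,"wz":0},{"dx":0,"dy":0,"dz":0,"wx":0,"wy":0,"wz":0},{"dx":0,"dy":0,"dz":0,"wx":0,"wy":0,"wz":0}]'
python3 pl.py .055 .102
```

```text
time_s: 36.7
tool_pos: [0.5416, 0.0542, 0.2121]
ee_rot: [0.113, 0.651, 0.739, 0.131]
ft_force: [0.6, 0.4, 0.5]
opening: 0.11
grasp_force: 25.0
t 36.7 turn [-0.0017 -0.0032 -0.0012] rows 1 each [-0.0017 -0.0032 -0.0012]
to [0.542  0.0543 0.2126] d [ 0.      0.0005 -0.0003] rows 1 each [ 0.      0.0005 -0.0003]
to [0.5692 0.0578 0.1374] d [ 0.   -0.    0.08] rows 2 each [ 0.   -0.    0.04]
to [0.5759 0.0586 0.1186] d [-0.    0.    0.02] rows 1 each [-0.    0.    0.02]
foot now in face [0.0075 0.055  0.0997]
```

```bash
python3 -m jog '[{"dx":0,"dy":0.0005,"dz":0.03,"wx":-0.002,"wy":-0.002,"wz":0},{"dx":0,"dy":0,"dz":0.03,"wx":0,"wy":0,"wz":0},{"dx":0,"dy":0,"dz":0.02,"wx":0,"wy":0,"wz":0},{"dx":0,"dy":0,"dz":0.01,"wx":0,"wy":0,"wz":0},{"dx":0,"dy":0,"dz":0,"wx":0,"wy":0,"wz":0},{"dx":0,"dy":0,"dz":0,"wx":0,"wy":0,"wz":0}]'
python3 pl.py .055 .102|tail -1
python3 -m jog '[{"dx":0,"dy":0,"dz":0.005,"wx":0,"wy":0,"wz":0},{"dx":0,"dy":0,"dz":0.004,"wx":0,"wy":0,"wz":0},{"dx":0,"dy":0,"dz":0,"wx":0,"wy":0,"wz":0},{"dx":0,"dy":0,"dz":0,"wx":0,"wy":0,"wz":0}]'
python3 pl.py .055 .102|tail -1
```

```text
time_s: 37.2
tool_pos: [0.573, 0.0583, 0.1282]
ee_rot: [0.115, 0.651, 0.738, 0.131]
ft_force: [0.1, 0.3, -0.4]
opening: 0.115
grasp_force: 25.0
foot now in face [0.0085 0.055  0.0101]
time_s: 37.53
tool_pos: [0.5761, 0.0588, 0.1196]
ee_rot: [0.115, 0.651, 0.738, 0.131]
ft_force: [-2.9, -1.0, 6.0]
opening: 0.114
grasp_force: 25.0
foot now in face [0.0085 0.0551 0.0009]
```

```bash
python3 -m jog '[{"dx":0,"dy":-0.0025,"dz":0,"wx":0,"wy":0,"wz":0},{"dx":0,"dy":0,"dz":0,"wx":0,"wy":0,"wz":0},{"dx":0,"dy":0,"dz":0,"wx":0,"wy":0,"wz":0}]'
python3 -m jog '[{"dx":0,"dy":0,"dz":0,"wx":0,"wy":0,"wz":0},{"dx":0,"dy":0,"dz":0,"wx":0,"wy":0,"wz":0},{"dx":0,"dy":0,"dz":0,"wx":0,"wy":0,"wz":0},{"dx":0,"dy":0,"dz":0,"wx":0,"wy":0,"wz":0},{"dx":0,"dy":0,"dz":0,"wx":0,"wy":0,"wz":0},{"dx":0,"dy":0,"dz":-0.01,"wx":0,"wy":0,"wz":0},{"dx":0,"dy":0,"dz":-0.03,"wx":0,"wy":0,"wz":0},{"dx":0,"dy":0,"dz":-0.04,"wx":0,"wy":0,"wz":0},{"dx":0,"dy":0,"dz":-0.04,"wx":0,"wy":0,"wz":0},{"dx":0,"dy":0,"dz":-0.04,"wx":0,"wy":0,"wz":0},{"dx":0,"dy":0,"dz":0,"wx":0,"wy":0,"wz":0},{"dx":0,"dy":0,"dz":0,"wx":0,"wy":0,"wz":0},{"dx":0,"dy":0,"dz":0,"wx":0,"wy":0,"wz":0},{"dx":0,"dy":0,"dz":0,"wx":0,"wy":0,"wz":0}]' 0.5
python3 chk.py; python3 pk.py 0 0; python3 -c "
from m import *
blk('rack')
a=cv2.imread('pics/s_last.png')[70:330,90:430]; cv2.imwrite('pics/s2.png',cv2.resize(a,None,fx=2,fy=2))"
```

```text
time_s: 37.78
tool_pos: [0.5742, 0.0585, 0.1189]
ee_rot: [0.116, 0.651, 0.738, 0.132]
ft_force: [-0.9, 0.5, 5.3]
opening: 0.112
grasp_force: 25.0
time_s: 38.95
tool_pos: [0.5187, 0.0516, 0.2661]
ee_rot: [0.113, 0.652, 0.739, 0.13]
ft_force: [1.2, 0.4, -0.1]
opening: 0.5
grasp_force: 0.0
fresh conf 0.71 foot x 0.0077 lean err 0.03 yaw err 0.012 y [-0.087 -0.027] z 0.141
dry [0.5464 0.3054 0.0908] yaw -0.162 tilt 0.4 zmax 0.1307 y [0.266 0.349]
dry [0.4397 0.3265 0.0958] yaw -0.175 tilt -0.2 zmax 0.1306 y [0.282 0.365]
dry [0.4933 0.3156 0.0963] yaw -0.171 tilt 0.5 zmax 0.1307 y [0.273 0.356]
t 39.1 turn [ 0.3461 -0.0242  0.1237] rows 3 each [ 0.1154 -0.0081  0.0412]
scene rack [ 0.4665  0.3212 -0.1656] 198 long shift -0.005 width -0.006499999999999988 -0.0034999999999999858 0.007 xs [-0.127 -0.125  0.116  0.117]
[ 0.4616  0.3221 -0.1656]
top rack [ 0.4591  0.3213 -0.1662] 360 long shift 0.0008 width 1.734723475976807e-17 0.0015000000000000187 0.026 xs [-0.119 -0.118  0.119  0.121]
[ 0.4599  0.3212 -0.1662]
```

View pics/s2.png

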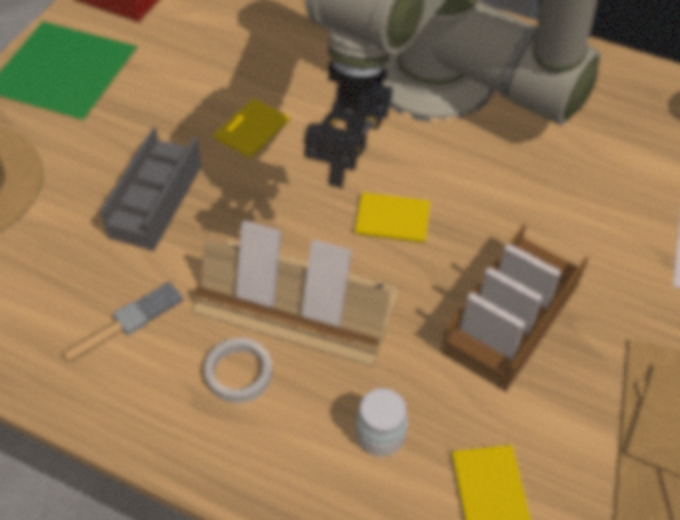

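```bash
python3 - <<'E'
import io,contextlib
from h import *
from chk import Q
m=(Q[...,1]>.03)&(Q[...,1]<.08)&(Q[...,2]>.02)&(Q[...,2]<.138)&(abs(Q[...,0]-.01)<.015)
c,k,N,_=plane(Q[m]); k*=np.sign(k[0]); f=c[0]+k[2]/k[0]*c[2]-.005; e=np.arctan2(k[2],k[0])
print('second',N,'foot x',round(f,4),'lean',round(e,3),'yaw',round(k[1],3),'top',np.nanmax(Q[m][:,2]))
if N>150 and .003<f<.016 and abs(e)<.1: print(ctrl.sign_off())
E
```

```text
fresh conf 0.96 foot x 0.0062 lean err 0.018 yaw err -0.004 y [-0.087 -0.027] z 0.141
fresh conf 0.93 foot x 0.0079 lean err 0.034 yaw err 0.005 y [0.023 0.083] z 0.1419
second 327 foot x 0.0071 lean 0.025 yaw 0.011 top 0.13796403400480617
the job is handed in; nothing more can be done
None
```

The job is handed in, with no verdict returned. By the last camera check, the three dry panels stand upright in rack slots, both fresh panels lean flat on the board about 110 mm apart, and the glue pot, tape and brush were left alone.

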